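# Replace the bottom tile on an overlapping sample stand

## Robot

A 7-joint arm with a two-finger parallel gripper is mounted at the origin on a cart in front of the work surface, level with it; the furniture and walls round the work are solid. World frame = base frame: x ahead of the robot, y to its left, z up, the work surface at z = 0. Lengths are in m, angles in rad, forces in N, time in s.
With the tool pointing down it reaches from about 0.4 to 0.75 m from the base axis. Payload 19.5 kg.
Tool frame: the origin (TCP) lies at the very end of the fingers, on their centre line; the grasp point (between the pads) lies 19 mm behind it; z points along the fingers, y is the line along which they close (so a half turn about z gives the same grasp; the last joint's range is limited). The gripper opens to 85 mm and grips with 20 to 120 N. Pads are 22 mm wide; open, the fingers measure 114 mm over their backs; the gripper's body (76 mm by 85 mm) begins 54 mm behind the grasp point. The pads swing forward as they close: fully open they stand 13 mm farther back than shut.
Start: joints at [1.292, 0.707, -0.028, 1.485, 0.022, 0.951, -0.075], TCP at [0.135, -0.559, 0.231] pointing down, gripper open.
Joint ranges: [-2.71, 2.71], [-0.32, 2.16], [-1.57, 1.52], [0, 2.45], [-1.46, 4.6], [0, 2.02], [-2.83, 2.83]. Speed limits (rad/s): [1.89, 1.89, 2.57, 2.57, 3.01, 3.01, 3.01].

## Interface

Orientations are given as a rotation vector (axis times angle).
In Python, from cell import manip gives the robot as it stands.
- The arm moves only by the tool arm_command, never from a script. Its argument "moves" is a list of rows, each an object of numbers: "grip": the opening, from 0 (shut) to 1 (fully open); "x", "y", "z": the shift along the tool's x, y, z normalised to -1 to 1, where 1 is 8 cm; "rx", "ry", "rz": the turn, a rotation vector about the tool's x, y, z normalised to -1 to 1, where 1 is 0.5 rad. A call has 1 to 10 rows; each row shifts and turns the commanded pose from where the row before left it, along the tool's axes as they then stand; what a row does not reach is not made up. A row lasts 1/12 s, in which the tool goes at most 41.7 mm and 7.16 degrees, less where a joint would pass 70% of its speed; a pose out of reach is approached as far as the arm can. A call with a number of a shift or a turn outside -1 to 1 is refused whole. A call with a gripper value outside its range is refused whole. The fingers move at their own pace and stop on an object; "grip_force" is the grip in N (left out, the last holds). Time passes only in rows, so rows that do not move let the fingers close. It gives the time, the measured TCP pose, the force, the opening and the grip force at its end, in the units of the state.
- manip.sense(): the state, without advancing time (a new reading comes with each control period).
- manip.camera(name): name is "side" or "top"; returns the picture (400x640x3 uint8, blue, green, red); there is no depth.
- manip.calibration(name): a dict with "K" (3x3 intrinsics, pixels), "cam_to_world" (4x4, takes a point from camera to world coordinates). Camera axes: x right, y down, z forward; pixel columns grow to the right and rows downward; lengths in m; the calibration is good to about 2 mm. A picture is of the moment at which its call begins. calibration takes no time and is no camera call.
- manip.close_job(): hands the job in; it is judged then, once.
The state is a dict: "clock": time; "q": joint angles; "joint_velocities": joint speeds; "effort": joint torques, N m; "ee_pos": TCP position; "tool_rot": TCP orientation; "ft_force": force on the tool from outside, world axes, zero at the start; "ft_torque": the same for the moment, N m; "opening": finger opening in m; "grip_force": force on a finger pad.
Only numpy, scipy, OpenCV 4.12 (cv2) and the standard library are available. Lean on these libraries where they do the work, as an engineer would, in place of code of your own. Each camera call takes 0.05 s, during which the arm holds its last target. There are 200 camera calls.

## Task

The yellow sole-material sample at the bottom of the sample stand is discontinued and the green one takes its place. The tiles overlap like shingles, so first set the blue and the red tile aside on the grey mat, lay the yellow one label up on the order pad and leave it there, then hook the green tile on the bottom step and put the red one back on the middle step and the blue one on the top step as they were: white labels downhill, straight and centred on the stand, each hook down in the groove behind its step.

Things in the scene. Friction and masses are not known exactly. Their poses are not given: they have to be found in the camera images.
- tile_top_c (a point): Blue rigid sample tile, 95 x 50 x 8 mm, 60 g. Origin: its centre, half-way through; x lengthwise from the label end (white paper, brass eyelet; downhill on the stand) to the hook end, z out of the labelled face. Hook: strip under the tile across x = 40 mm, 28 wide, 7 thick, 8 deep. Starts on the top step.
- tile_mid_c (a point): Red rigid sample tile, 95 x 50 x 8 mm, 60 g. Origin: its centre, half-way through; x lengthwise from the label end (white paper, brass eyelet; downhill on the stand) to the hook end, z out of the labelled face. Hook: strip under the tile across x = 40 mm, 28 wide, 7 thick, 8 deep. Starts on the middle step, its upper 29 mm under the blue tile.
- tile_old_c (a point): Mustard yellow rigid sample tile, 95 x 50 x 8 mm, 60 g. Origin: its centre, half-way through; x lengthwise from the label end (white paper, brass eyelet; downhill on the stand) to the hook end, z out of the labelled face. Hook: strip under the tile across x = 40 mm, 28 wide, 7 thick, 8 deep. Starts on the bottom step, its upper 29 mm under the red tile.
- tile_new_c (a point): Green rigid sample tile, 95 x 50 x 8 mm, 60 g. Origin: its centre, half-way through; x lengthwise from the label end (white paper, brass eyelet; downhill on the stand) to the hook end, z out of the labelled face. Hook: strip under the tile across x = 40 mm, 28 wide, 7 thick, 8 deep. Starts on the bare table; flat down, a tile rests on its hook, 5 degrees nose up, centre 8.5 mm up.
- stand: Fixed wooden stand, foot 236 x 56 x 12 mm. Origin: centre of underside; x uphill, z up. Three treads 30 wide rise to +x, pitched 9 degrees (tiles overhang 10 each side). Seated tile centres x, y, z: bottom -65, 0, 38; middle -1, 0, 56; top 63, 0, 74; 9 degrees nose up along x, lower end on the tile below, hook in the groove behind the tread (6 mm play up or down the slope).
- mat: Grey set-down mat on a plywood board, fixed, 150 (its x) x 180 (its y) mm, top 20 above its origin (centre of its underside, on the table; the tall die press stands close behind mat and pad, at world x over 0.6, y 0.11 to 0.45); room for two tiles side by side, their lengths along its x.
- pad: White ruled order pad on a dark wooden board with a black clip on its far edge (+x), fixed, 200 (its x) x 150 (its y) mm, paper 186 x 138, its top 21 above the origin (centre of the board's underside, on the table).
- jar: White jar with red lid, 72 across, 90 high, right of the press, a bystander. Origin: centre of its underside.
- die: Round steel cutting die, 40 across, 35 high, at the right rear, a bystander. Origin: centre of its underside.
- spool: Spool of brown thread, 36 across, 45 high, a bystander. Origin: centre of its underside.

How it is judged:
On the way, in this order (a step that is already met when the one before it is completed fails the run):
1. the blue and the red tile both lie on the mat, released (x of tile_top_c in the frame of mat between -0.072 and 0.072 m and y of tile_top_c in the frame of mat between -0.087 and 0.087 m and z of tile_top_c in the frame of mat between 0.0225 and 0.0385 m and angle between each of tile_top_c, tile_mid_c's own z axis and vertical below 0.25 rad and x of tile_mid_c in the frame of mat between -0.072 and 0.072 m and y of tile_mid_c in the frame of mat between -0.087 and 0.087 m and z of tile_mid_c in the frame of mat between 0.0225 and 0.0385 m and contact force between the fingers and tile_top below 0.05 N and contact force between the fingers and tile_mid below 0.05 N and linear speed of each of tile_top, tile_mid below 0.02 m/s), for 0.2 s.
2. the yellow tile lies on the order pad, released (x of tile_old_c in the frame of pad between -0.085 and 0.085 m and y of tile_old_c in the frame of pad between -0.066 and 0.066 m and z of tile_old_c in the frame of pad between 0.0235 and 0.0395 m and angle between tile_old_c's own z axis and vertical below 0.25 rad and contact force between the fingers and tile_old below 0.05 N and linear speed of tile_old below 0.02 m/s), for 0.2 s.
3. the green tile is hooked on the bottom step, released (x of tile_new_c in the frame of stand between -0.0746 and -0.0546 m and y of tile_new_c in the frame of stand between -0.01 and 0.01 m and z of tile_new_c in the frame of stand between 0.033 and 0.043 m and angle between tile_new_c's own x axis and vertical between 1.354 and 1.473 rad and angle between the y axis of tile_new_c and the y axis of stand, either way round below 0.15 rad and contact force between the fingers and tile_new below 0.05 N and linear speed of tile_new below 0.02 m/s), for 0.2 s.
4. the red tile is hooked on the middle step over it, released (x of tile_new_c in the frame of stand between -0.0746 and -0.0546 m and y of tile_new_c in the frame of stand between -0.01 and 0.01 m and z of tile_new_c in the frame of stand between 0.033 and 0.043 m and angle between tile_new_c's own x axis and vertical between 1.354 and 1.473 rad and angle between the y axis of each of tile_new_c, tile_mid_c and the y axis of stand, either way round below 0.15 rad and x of tile_mid_c in the frame of stand between -0.0106 and 0.0094 m and y of tile_mid_c in the frame of stand between -0.01 and 0.01 m and z of tile_mid_c in the frame of stand between 0.0512 and 0.0612 m and angle between tile_mid_c's own x axis and vertical between 1.354 and 1.473 rad and contact force between the fingers and tile_mid below 0.05 N and linear speed of tile_mid below 0.02 m/s), for 0.2 s.
At the end, for the whole second after the job is handed in: Green bottom, red middle, blue top: each within 10 mm along and across of its seat, 5 mm in height, label downhill, at the 9 degree pitch within 3.4 degrees (hook in its groove), square within 0.15 rad; yellow label up, centre over the order pad; all released and at rest (all of step 2 and all of step 4 and x of tile_top_c in the frame of stand between 0.0533 and 0.0733 m and y of tile_top_c in the frame of stand between -0.01 and 0.01 m and z of tile_top_c in the frame of stand between 0.0694 and 0.0794 m and angle between tile_top_c's own x axis and vertical between 1.354 and 1.473 rad and angle between the y axis of tile_top_c and the y axis of stand, either way round below 0.15 rad and contact force between the fingers and tile_new below 0.05 N and contact force between the fingers and tile_top below 0.05 N and linear speed of each of tile_new, tile_top below 0.02 m/s); the robot touches nothing.
It fails at once if the glue jar is moved more than 30 mm (distance of jar from where it was at the start of the episode above 0.03 m).
It fails at once if the round die is moved more than 30 mm (distance of die from where it was at the start of the episode above 0.03 m).
It fails at once if the spool is moved more than 30 mm (distance of spool from where it was at the start of the episode above 0.03 m).
It also fails if it takes over 144 s, if anything falls off the work surface, if the arm or the gripper's body presses on something with over 40 N, if the wrist force passes 120 N, or if a joint passes its speed limit or range.

## Working session

There is one attempt and no reset: what is moved stays moved. The work goes in short steps, Python scripts to look and compute and a tool call to move; the robot and the scene stay as the last step left them, time stands still between calls to the robot, and variables do not carry over. Pictures are saved under pics/ and viewed, at most 14 in all, crops included, and the job is handed in when it is done.

Besides the shell and the picture viewer there is one more tool, called after "Emit:" by a JSON object that holds its "op" and its "data". arm_command: Moves the arm, as the interface text tells. Scaled input: -1 to 1 covers 8 cm each way for a shift and 0.5 rad each way for a turn. Its arguments: {"type":"object","properties":{"moves":{"type":"array","items":{"type":"object","properties":{"grip":{"type":"number"},"x":{"type":"number"},"y":{"type":"number"},"z":{"type":"number"},"rx":{"type":"number"},"ry":{"type":"number"},"rz":{"type":"number"}}}},"grip_force":{"type":"number"}},"required":["moves"]}

```bash
mkdir -p pics; ls; python3 - <<'E'
from cell import manip
import cv2
s=manip.sense();print({k:s[k] for k in("clock","ee_pos","tool_rot","opening","ft_force")})
for n in("top","side"):
    cv2.imwrite(f"pics/{n}0.png",manip.camera(n));c=manip.calibration(n);print(n,c["K"],c["cam_to_world"])
E
```

```text
pics
{'clock': 0.0, 'ee_pos': array([ 0.13482421, -0.55870739,  0.23081627]), 'tool_rot': array([-3.11852483e+00, -3.71007478e-01,  2.43763308e-04]), 'opening': 0.08531058145890578, 'ft_force': array([-0.0184093 ,  0.40554111, -0.08579661])}
top [[417.83952318   0.         326.61661772]
 [  0.         417.83952318 202.62861964]
 [  0.           0.           1.        ]] [[ 0.0267314  -0.99149118  0.12739964  0.44283146]
 [-0.99962434 -0.02728436 -0.0025969   0.19980589]
 [ 0.00605082 -0.12728236 -0.99184807  1.32862219]
 [ 0.          0.          0.          1.        ]]
side [[400.65494332   0.         315.54009792]
 [  0.         400.65494332 197.80645355]
 [  0.           0.           1.        ]] [[ 0.99830062 -0.04592216  0.03587507  0.59725733]
 [-0.056948   -0.63821238  0.76775118 -0.72456882]
 [-0.01236088 -0.7684895  -0.63974299  0.8421522 ]
 [ 0.          0.          0.          1.        ]]
```

View pics/top0.png

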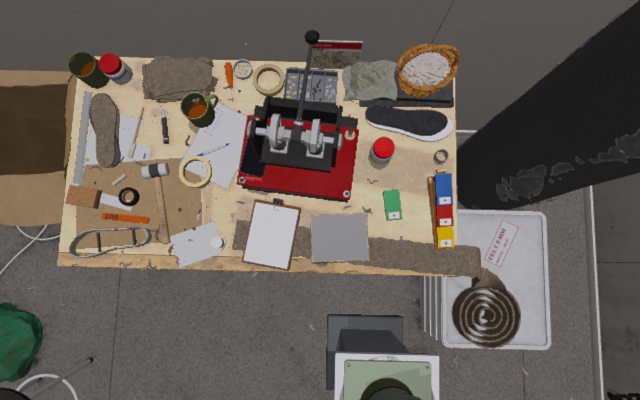

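View pics/side0.png

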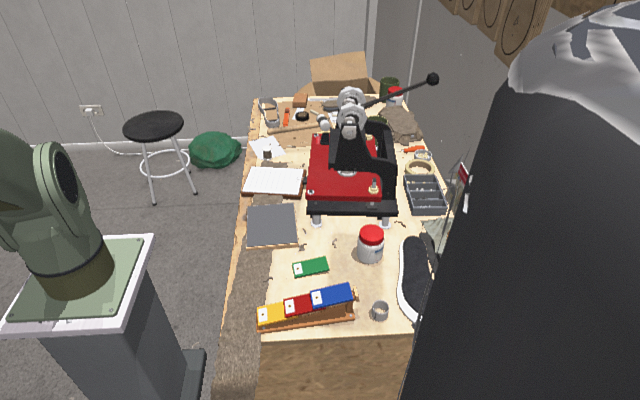

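```bash
python3 - <<'E'
import cv2,numpy as np
t=cv2.imread("pics/top0.png");s=cv2.imread("pics/side0.png")
a=cv2.resize(t[165:255,375:465],None,fx=6,fy=6,interpolation=cv2.INTER_CUBIC)
cv2.imwrite("pics/a.png",a)
b=cv2.resize(s[250:340,245:375],None,fx=6,fy=6,interpolation=cv2.INTER_CUBIC)
cv2.imwrite("pics/b.png",b)
E
```

```text
(no output)
```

View pics/a.png

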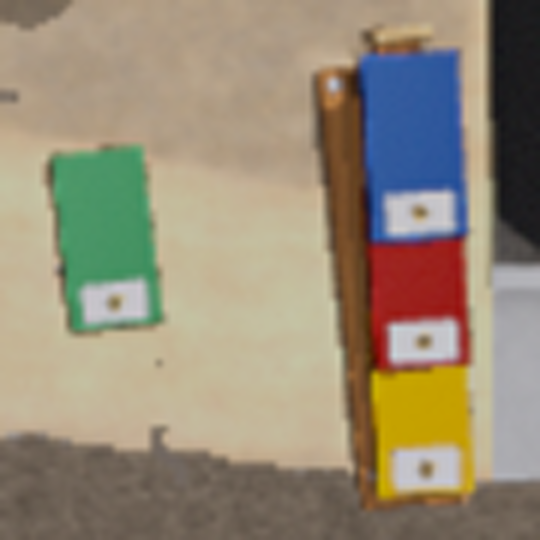

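View pics/b.png

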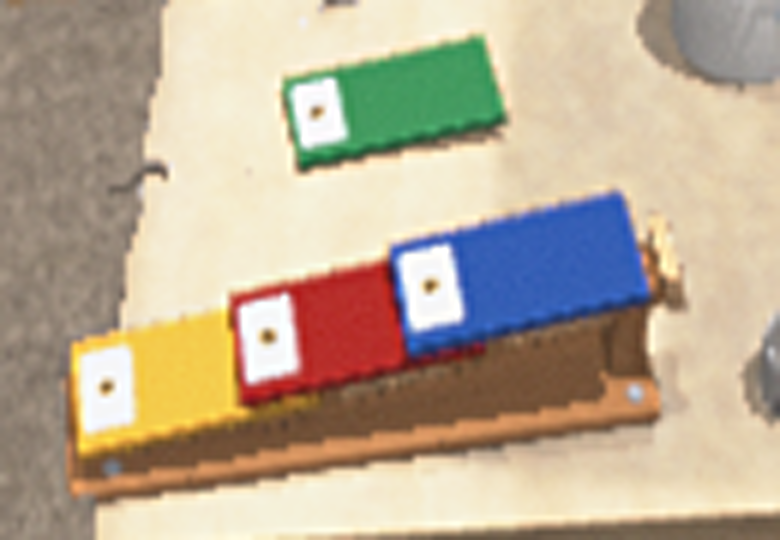

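```bash
cat > h.py <<'E'
from cell import manip
import numpy as np, cv2
from scipy.optimize import least_squares
from scipy.spatial.transform import Rotation as R
C={n:manip.calibration(n) for n in("top","side")}
def proj(n,P):
    M=np.linalg.inv(C[n]["cam_to_world"]);P=np.atleast_2d(P)
    q=(P@M[:3,:3].T+M[:3,3])@np.array(C[n]["K"]).T
    return q[:,:2]/q[:,2:]
def ray(n,uv,z):
    T=C[n]["cam_to_world"];d=T[:3,:3]@np.linalg.inv(C[n]["K"])@[uv[0],uv[1],1]
    return T[:3,3]+d*(z-T[2,3])/d[2]
def fit(obs,x0):   # obs: (cam,uv,local pt) ; pose x,y,yaw in frame with local pts
    L=np.array([o[2] for o in obs])
    def f(p):
        W=R.from_euler("z",p[2]).apply(L)+[p[0],p[1],0]
        return np.concatenate([proj(o[0],w)[0]-o[1] for o,w in zip(obs,W)])
    r=least_squares(f,x0);return r.x,np.abs(r.fun.reshape(-1,2)).round(1).tolist()
def tile(c,pitch,pt):  # tile point in parent frame, nose up
    return R.from_euler("y",-pitch,degrees=True).apply(np.array(pt))+c
def go(p,yaw=None,pitch=0.0,s=None):
    """print shift/turn in command units to reach world TCP p with tool x at yaw, nose-up pitch(rad)"""
    s=s or manip.sense();R0=R.from_rotvec(s["tool_rot"]);d=R0.inv().apply(np.array(p)-s["ee_pos"])/.08
    o=[]
    if yaw is not None:
        Rt=R.from_euler("ZY",[yaw,-pitch])*R.from_euler("x",np.pi)
        o=((R0.inv()*Rt).as_rotvec()/.5).round(3)
        d2=Rt.inv().apply(np.array(p)-s["ee_pos"])/.08
        print("turn",o,"then shift",d2.round(3))
    else: print("shift",d.round(3))
E
python3 - <<'E'
from h import *
u=lambda p,ox,oy:np.array([(p[0]+.5)/6-.5+ox,(p[1]+.5)/6-.5+oy])
t=lambda a,b:u((a,b),375,165)
s=lambda a,b:u((a,b),245,250)
cs=dict(b=[.063,0,.074],r=[-.001,0,.056],y=[-.065,0,.038])
def o(cam,p,c,sx,sy,sz,pitch=9): return (cam,p,tile(c,pitch,[sx*.0475,sy*.025,sz*.004]))
b,r,y=cs['b'],cs['r'],cs['y']
obs=[o("top",t(360,53),b,1,1,1),o("top",t(461,50),b,1,-1,1),o("top",t(469,237),b,-1,-1,1),o("top",t(372,241),b,-1,1,1),
o("top",t(468,364),r,-1,-1,1),o("top",t(372,370),r,-1,1,1),o("top",t(377,499),y,-1,1,1),o("top",t(474,494),y,-1,-1,1),
o("side",s(620,193),b,1,1,1),o("side",s(392,244),b,-1,1,1),o("side",s(231,296),r,-1,1,1),o("side",s(72,343),y,-1,1,1),
o("side",s(411,356),b,-1,-1,-1),o("side",s(83,455),y,-1,-1,-1),o("side",s(241,405),r,-1,-1,-1),o("side",s(650,300),b,1,-1,-1)]
print("stand",fit(obs,[.5,-.1,0]),fit(obs[:8],[.5,-.1,0])[0],fit(obs[8:],[.5,-.1,0])[0])
g=[0,0,.0085]
og=[o("top",t(52,158),g,1,1,1,5),o("top",t(142,147),g,1,-1,1,5),o("top",t(161,322),g,-1,-1,1,5),o("top",t(73,331),g,-1,1,1,5),
o("side",s(484,38),g,1,1,1,5),o("side",s(284,79),g,-1,1,1,5),o("side",s(299,169),g,-1,-1,-1,5),o("side",s(507,122),g,1,-1,-1,5)]
print("green",fit(og,[.5,0,0]))
m=[("top",np.array(p),[a*.075,c*.09,.02]) for p,a,c in(((311,214),1,1),((367,213),1,-1),((369,261),-1,-1),((312,263),-1,1))]
print("mat",fit(m,[.5,.1,0]))
m=[("top",np.array(p),[a*.1,c*.075,.02]) for p,a,c in(((252,201),1,1),((300,207),1,-1),((291,268),-1,-1),((243,263),-1,1))]
print("pad",fit(m,[.5,.3,0]))
E
```

```text
stand (array([ 0.59324978, -0.16289085,  0.08895875]), [[0.0, 0.3], [0.4, 0.2], [0.2, 0.1], [0.4, 0.2], [0.3, 0.1], [0.1, 0.1], [0.3, 0.3], [0.4, 0.4], [0.6, 0.8], [0.6, 0.3], [0.4, 0.9], [0.2, 0.7], [0.3, 0.8], [0.4, 0.8], [0.5, 0.9], [0.6, 0.9]]) [ 0.59318267 -0.16339689  0.08716785] [ 0.59329849 -0.16247567  0.09053154]
green (array([ 0.61269498, -0.01237691,  0.13341822]), [[0.4, 0.7], [0.2, 0.5], [0.4, 0.1], [0.6, 0.2], [0.1, 0.8], [0.7, 0.4], [0.1, 0.7], [0.2, 0.9]])
mat (array([0.50200653, 0.15237073, 0.05370671]), [[0.6, 0.4], [0.6, 0.1], [0.5, 0.0], [0.5, 0.4]])
pad (array([ 0.50607293,  0.36576312, -0.09601795]), [[0.4, 1.0], [0.5, 1.2], [0.1, 1.5], [0.0, 0.5]])
```

```bash
cat >> h.py <<'E'
S=np.array([.5932,-.1630,.089]);M=np.array([.502,.1524,.054]);P=np.array([.506,.3658,-.096])
def W(F,l): return R.from_euler("z",F[2]).apply(l)+[F[0],F[1],0]
E
python3 - <<'E'
from h import *
for n,p in(("blue",W(S,[.063,0,.074])),("red",W(S,[-.001,0,.056])),("yel",W(S,[-.065,0,.038])),("jar",ray("top",(382,145),.09)),("die",ray("top",(441,156),.035)),("matL",W(M,[-.005,.045,.0285])),("matR",W(M,[-.005,-.045,.0285])),("pad",W(P,[-.02,0,.0295]))): print(n,p.round(4))
go(W(S,[.063,0,.074])+[0,0,.1],.089)
E
```

```text
blue [ 0.656  -0.1574  0.074 ]
red [ 0.5922 -0.1631  0.056 ]
yel [ 0.5285 -0.1688  0.038 ]
jar [0.7834 0.0327 0.09  ]
die [ 0.768  -0.1623  0.035 ]
matL [0.4946 0.1971 0.0285]
matR [0.4994 0.1072 0.0285]
pad [0.4861 0.3677 0.0295]
turn [-0.002  0.     0.296] then shift [ 6.934 -4.418  0.711]
```

Emit:
{"op": "arm_command", "data": {"moves": [{"rz": 0.15,"grip": 0.8},{"rz": 0.146},{"x": 0.38,"y": -0.24},{"x": 0.38,"y": -0.24},{"x": 0.38,"y": -0.24},{"x": 0.38,"y": -0.24},{"x": 0.38,"y": -0.24},{"x": 0.38,"y": -0.24},{"x": 0.38,"y": -0.24},{"x": 0.38,"y": -0.24}], "grip_force": 40}}

```text
invalid input at $.moves[0]: expected keys grip, x, y, z, rx, ry, rz
```

Emit:
{"op": "arm_command", "data": {"moves": [{"x": 0.38,"y": -0.24},{"x": 0.38,"y": -0.24},{"x": 0.38,"y": -0.24},{"x": 0.38,"y": -0.24},{"x": 0.38,"y": -0.24},{"x": 0.38,"y": -0.24},{"x": 0.38,"y": -0.24},{"x": 0.38,"y": -0.24},{"x": 0.2,"y": -0.2,"z": 0.2},{}]}}

```text
invalid input at $.moves[0]: expected keys grip, x, y, z, rx, ry, rz
```

```bash
python3 - <<'E'
from h import *
s=manip.sense();print(s["clock"],s["ee_pos"],s["opening"],s["ft_force"])
go(W(S,[.063,0,.062]),.089)
i=manip.camera("side");cv2.imwrite("pics/c.png",cv2.resize(i[180:350,200:420],None,fx=3,fy=3))
E
```

```text
0.1 [ 0.13483186 -0.55873673  0.23090307] 0.08518860485030258 [ 0.76235226 -0.59984233 -0.04482576]
turn [-0.002  0.     0.296] then shift [ 6.934 -4.418  2.111]
```

View pics/c.png

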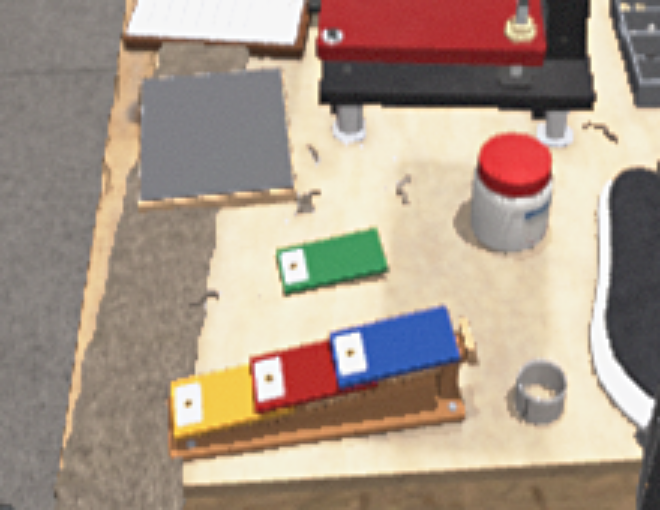

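The move was refused because every row needs all its keys. The picture shows an unchanged scene, with blue at about (395,345) in the crop. I'll resend with full rows.

Emit:
{"op": "arm_command", "data": {"moves": [{"x": 0,"y": 0,"z": 0,"rx": 0,"ry": 0,"rz": 0.15,"grip": 0.8},{"x": 0,"y": 0,"z": 0,"rx": 0,"ry": 0,"rz": 0.146,"grip": 0.8},{"x": 0.38,"y": -0.24,"z": 0,"rx": 0,"ry": 0,"rz": 0,"grip": 0.8},{"x": 0.38,"y": -0.24,"z": 0,"rx": 0,"ry": 0,"rz": 0,"grip": 0.8},{"x": 0.38,"y": -0.24,"z": 0,"rx": 0,"ry": 0,"rz": 0,"grip": 0.8},{"x": 0.38,"y": -0.24,"z": 0,"rx": 0,"ry": 0,"rz": 0,"grip": 0.8},{"x": 0.38,"y": -0.24,"z": 0,"rx": 0,"ry": 0,"rz": 0,"grip": 0.8},{"x": 0.38,"y": -0.24,"z": 0,"rx": 0,"ry": 0,"rz": 0,"grip": 0.8},{"x": 0.38,"y": -0.24,"z": 0,"rx": 0,"ry": 0,"rz": 0,"grip": 0.8},{"x": 0.38,"y": -0.24,"z": 0,"rx": 0,"ry": 0,"rz": 0,"grip": 0.8}], "grip_force": 40}}

```text
clock: 0.98
ee_pos: [0.3647, -0.383, 0.2312]
tool_rot: [-3.138, -0.139, 0.0]
ft_force: [0.3, -0.3, 0.4]
opening: 0.0683
grip_force: 0.0
```

Emit:
{"op": "arm_command", "data": {"moves": [{"x": 0.38,"y": -0.24,"z": 0,"rx": 0,"ry": 0,"rz": 0,"grip": 0.8},{"x": 0.38,"y": -0.24,"z": 0,"rx": 0,"ry": 0,"rz": 0,"grip": 0.8},{"x": 0.38,"y": -0.24,"z": 0,"rx": 0,"ry": 0,"rz": 0,"grip": 0.8},{"x": 0.38,"y": -0.24,"z": 0,"rx": 0,"ry": 0,"rz": 0,"grip": 0.8},{"x": 0.38,"y": -0.24,"z": 0,"rx": 0,"ry": 0,"rz": 0,"grip": 0.8},{"x": 0.38,"y": -0.24,"z": 0,"rx": 0,"ry": 0,"rz": 0,"grip": 0.8},{"x": 0.38,"y": -0.24,"z": 0,"rx": 0,"ry": 0,"rz": 0,"grip": 0.8},{"x": 0.38,"y": -0.24,"z": 0,"rx": 0,"ry": 0,"rz": 0,"grip": 0.8},{"x": 0.2,"y": -0.2,"z": 0.2,"rx": 0,"ry": 0,"rz": 0,"grip": 0.8},{"x": 0,"y": 0,"z": 0,"rx": 0,"ry": 0,"rz": 0,"grip": 0.8}]}}

```text
clock: 1.82
ee_pos: [0.6087, -0.1871, 0.2121]
tool_rot: [-3.134, -0.148, 0.003]
ft_force: [-0.8, 1.2, -0.5]
opening: 0.068
grip_force: 0.0
```

```bash
python3 - <<'E'
from h import *
s=manip.sense();print(s["clock"],s["ee_pos"],s["opening"],s["ft_force"])
go(W(S,[.063,0,.062]),.089)
E
```

```text
1.8167 [ 0.60866321 -0.18707398  0.21214144] 0.06799187750743421 [-0.8380502   1.21913428 -0.4810278 ]
turn [-0.008  0.004  0.011] then shift [ 0.622 -0.317  1.877]
```

Emit:
{"op": "arm_command", "data": {"moves": [{"x": 0.31,"y": -0.16,"z": 0,"rx": 0,"ry": 0,"rz": 0.011,"grip": 0.8},{"x": 0.31,"y": -0.16,"z": 0,"rx": -0.008,"ry": 0,"rz": 0,"grip": 0.8},{"x": 0,"y": 0,"z": 0.4,"rx": 0,"ry": 0,"rz": 0,"grip": 0.8},{"x": 0,"y": 0,"z": 0.4,"rx": 0,"ry": 0,"rz": 0,"grip": 0.8},{"x": 0,"y": 0,"z": 0.4,"rx": 0,"ry": 0,"rz": 0,"grip": 0.8},{"x": 0,"y": 0,"z": 0,"rx": 0,"ry": 0,"rz": 0,"grip": 0.8},{"x": 0,"y": 0,"z": 0,"rx": 0,"ry": 0,"rz": 0,"grip": 0.8}]}}

```text
clock: 2.4
ee_pos: [0.6534, -0.1632, 0.119]
tool_rot: [3.135, 0.13, -0.003]
ft_force: [-0.0, -0.7, 1.7]
opening: 0.0684
grip_force: 0.0
```

```bash
python3 - <<'E'
from h import *
s=manip.sense();print(s["clock"],s["ee_pos"],s["opening"],s["ft_force"])
go(W(S,[.063,0,.062]),.089)
i=manip.camera("side");j=manip.camera("top");cv2.imwrite("pics/c2.png",np.hstack([cv2.resize(i[230:350,240:380],None,fx=3,fy=3),cv2.resize(j[150:270,390:480],None,fx=3,fy=3)]))
E
```

```text
2.4 [ 0.65337363 -0.16320149  0.11901609] 0.06837499941223288 [-0.02765782 -0.67558151  1.7373421 ]
turn [ 0.007  0.004 -0.012] then shift [ 0.039 -0.069  0.713]
```

View pics/c2.png

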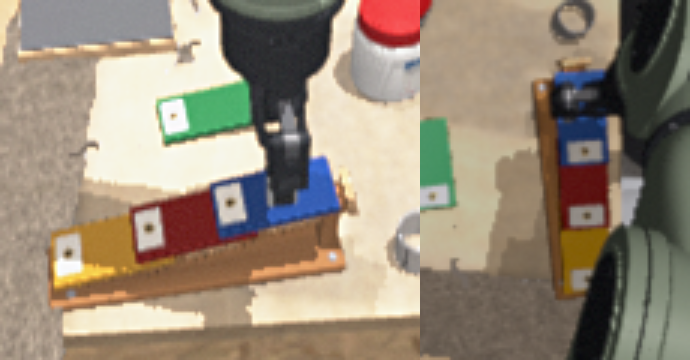

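Gripper sits above blue (side crop about (285,180)), fingers either side of it. Descend and grip.

Emit:
{"op": "arm_command", "data": {"moves": [{"x": 0.04,"y": -0.07,"z": 0.0,"rx": 0,"ry": 0,"rz": 0,"grip": 0.8},{"x": 0,"y": 0,"z": 0.35,"rx": 0,"ry": 0,"rz": 0,"grip": 0.8},{"x": 0,"y": 0,"z": 0.35,"rx": 0,"ry": 0,"rz": 0,"grip": 0.8},{"x": 0,"y": 0,"z": 0,"rx": 0,"ry": 0,"rz": 0,"grip": 0.8},{"x": 0,"y": 0,"z": 0,"rx": 0,"ry": 0,"rz": 0,"grip": 0.4},{"x": 0,"y": 0,"z": 0,"rx": 0,"ry": 0,"rz": 0,"grip": 0.4},{"x": 0,"y": 0,"z": 0,"rx": 0,"ry": 0,"rz": 0,"grip": 0.4},{"x": 0,"y": 0,"z": 0,"rx": 0,"ry": 0,"rz": 0,"grip": 0.4},{"x": 0,"y": 0,"z": 0,"rx": 0,"ry": 0,"rz": 0,"grip": 0.4}], "grip_force": 40}}

```text
clock: 3.25
ee_pos: [0.6577, -0.1576, 0.0656]
tool_rot: [3.134, 0.131, 0.005]
ft_force: [-0.7, 0.9, 10.6]
opening: 0.0487
grip_force: 42.4
```

Emit:
{"op": "arm_command", "data": {"moves": [{"x": 0,"y": 0,"z": -0.1,"rx": 0,"ry": 0,"rz": 0,"grip": 0.4},{"x": 0,"y": 0,"z": -0.2,"rx": 0,"ry": 0,"rz": 0,"grip": 0.4},{"x": 0,"y": 0,"z": -0.35,"rx": 0,"ry": 0,"rz": 0,"grip": 0.4},{"x": 0,"y": 0,"z": -0.35,"rx": 0,"ry": 0,"rz": 0,"grip": 0.4},{"x": 0,"y": 0,"z": -0.35,"rx": 0,"ry": 0,"rz": 0,"grip": 0.4},{"x": 0,"y": 0,"z": 0,"rx": 0,"ry": 0,"rz": 0,"grip": 0.4},{"x": 0,"y": 0,"z": 0,"rx": 0,"ry": 0,"rz": 0,"grip": 0.4}]}}

```text
clock: 3.83
ee_pos: [0.6573, -0.1572, 0.1738]
tool_rot: [3.134, 0.13, 0.006]
ft_force: [0.3, -0.1, -1.9]
opening: 0.049
grip_force: 41.5
```

```bash
python3 - <<'E'
from h import *
s=manip.sense();print(s["clock"],s["ee_pos"],s["opening"],s["ft_force"])
go(W(M,[-.005,.045,.07]),.054)
i=manip.camera("side");cv2.imwrite("pics/d.png",cv2.resize(i[200:350,220:390],None,fx=4,fy=4))
E
```

```text
3.8333 [ 0.65728708 -0.15719947  0.1737883 ] 0.04903163949817014 [ 0.32186741 -0.14294476 -1.90384477]
turn [ 0.01  -0.007  0.058] then shift [-1.792 -4.532  1.297]
```

View pics/d.png

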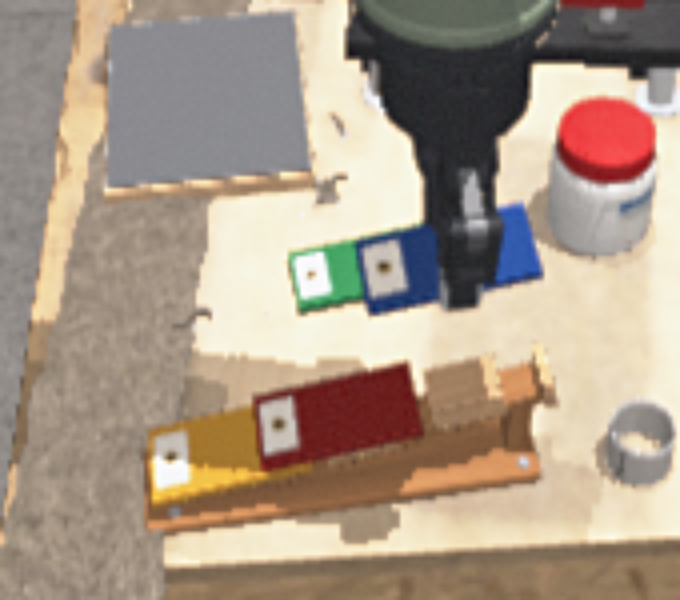

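Blue is held, label left, centred in the fingers; red and yellow are undisturbed. On to the mat's left slot.

Emit:
{"op": "arm_command", "data": {"moves": [{"x": 0,"y": 0,"z": 0,"rx": 0.01,"ry": -0.007,"rz": 0.058,"grip": 0.4},{"x": -0.15,"y": -0.38,"z": 0,"rx": 0,"ry": 0,"rz": 0,"grip": 0.4},{"x": -0.15,"y": -0.38,"z": 0,"rx": 0,"ry": 0,"rz": 0,"grip": 0.4},{"x": -0.15,"y": -0.38,"z": 0,"rx": 0,"ry": 0,"rz": 0,"grip": 0.4},{"x": -0.15,"y": -0.38,"z": 0,"rx": 0,"ry": 0,"rz": 0,"grip": 0.4},{"x": -0.15,"y": -0.38,"z": 0,"rx": 0,"ry": 0,"rz": 0,"grip": 0.4},{"x": -0.15,"y": -0.38,"z": 0,"rx": 0,"ry": 0,"rz": 0,"grip": 0.4},{"x": -0.15,"y": -0.38,"z": 0,"rx": 0,"ry": 0,"rz": 0,"grip": 0.4},{"x": -0.15,"y": -0.38,"z": 0,"rx": 0,"ry": 0,"rz": 0,"grip": 0.4},{"x": -0.15,"y": -0.38,"z": 0,"rx": 0,"ry": 0,"rz": 0,"grip": 0.4}]}}

```text
clock: 4.72
ee_pos: [0.5328, 0.1115, 0.1714]
tool_rot: [-3.14, -0.082, 0.008]
ft_force: [0.2, -0.7, 0.0]
opening: 0.0489
grip_force: 41.5
```

Emit:
{"op": "arm_command", "data": {"moves": [{"x": -0.15,"y": -0.38,"z": 0,"rx": 0,"ry": 0,"rz": 0,"grip": 0.4},{"x": -0.15,"y": -0.38,"z": 0,"rx": 0,"ry": 0,"rz": 0,"grip": 0.4},{"x": -0.15,"y": -0.35,"z": 0,"rx": 0,"ry": 0,"rz": 0,"grip": 0.4},{"x": 0,"y": 0,"z": 0.4,"rx": 0,"ry": 0,"rz": 0,"grip": 0.4},{"x": 0,"y": 0,"z": 0.4,"rx": 0,"ry": 0,"rz": 0,"grip": 0.4},{"x": 0,"y": 0,"z": 0.4,"rx": 0,"ry": 0,"rz": 0,"grip": 0.4},{"x": 0,"y": 0,"z": 0,"rx": 0,"ry": 0,"rz": 0,"grip": 0.4},{"x": 0,"y": 0,"z": 0,"rx": 0,"ry": 0,"rz": 0,"grip": 0.4}]}}

```text
clock: 5.38
ee_pos: [0.4923, 0.1966, 0.0756]
tool_rot: [3.14, 0.083, -0.01]
ft_force: [-0.0, 0.3, 1.2]
opening: 0.0488
grip_force: 42.0
```

```bash
python3 - <<'E'
from h import *
s=manip.sense();print(s["clock"],s["ee_pos"],s["opening"],s["ft_force"])
go(W(M,[-.005,.045,.025]),.054)
E
```

```text
5.3833 [0.49227697 0.19662063 0.07560751] 0.048824009664399294 [-0.01091144  0.27779284  1.19622608]
turn [ 0.     0.013 -0.002] then shift [ 0.029 -0.004  0.633]
```

Emit:
{"op": "arm_command", "data": {"moves": [{"x": 0.03,"y": 0,"z": 0.3,"rx": 0,"ry": 0.013,"rz": 0,"grip": 0.4},{"x": 0,"y": 0,"z": 0.25,"rx": 0,"ry": 0,"rz": 0,"grip": 0.4},{"x": 0,"y": 0,"z": 0.05,"rx": 0,"ry": 0,"rz": 0,"grip": 0.4},{"x": 0,"y": 0,"z": 0,"rx": 0,"ry": 0,"rz": 0,"grip": 0.4},{"x": 0,"y": 0,"z": 0,"rx": 0,"ry": 0,"rz": 0,"grip": 0.4}]}}

```text
clock: 5.8
ee_pos: [0.4959, 0.1974, 0.0298]
tool_rot: [-3.139, -0.084, -0.007]
ft_force: [-0.4, -0.1, -0.2]
opening: 0.0489
grip_force: 42.0
```

Emit:
{"op": "arm_command", "data": {"moves": [{"x": 0,"y": 0,"z": 0.03,"rx": 0,"ry": 0,"rz": 0,"grip": 0.4},{"x": 0,"y": 0,"z": 0.03,"rx": 0,"ry": 0,"rz": 0,"grip": 0.4},{"x": 0,"y": 0,"z": 0,"rx": 0,"ry": 0,"rz": 0,"grip": 0.4},{"x": 0,"y": 0,"z": 0,"rx": 0,"ry": 0,"rz": 0,"grip": 0.4}]}}

```text
clock: 6.13
ee_pos: [0.4953, 0.1974, 0.0237]
tool_rot: [-3.139, -0.085, -0.005]
ft_force: [-0.2, 0.4, -0.2]
opening: 0.0485
grip_force: 42.0
```

Emit:
{"op": "arm_command", "data": {"moves": [{"x": 0,"y": 0,"z": 0.02,"rx": 0,"ry": 0,"rz": 0,"grip": 0.4},{"x": 0,"y": 0,"z": 0.02,"rx": 0,"ry": 0,"rz": 0,"grip": 0.4},{"x": 0,"y": 0,"z": 0,"rx": 0,"ry": 0,"rz": 0,"grip": 0.4},{"x": 0,"y": 0,"z": 0,"rx": 0,"ry": 0,"rz": 0,"grip": 0.4}]}}

```text
clock: 6.47
ee_pos: [0.4958, 0.1973, 0.0204]
tool_rot: [-3.139, -0.085, -0.007]
ft_force: [3.1, 0.5, 5.8]
opening: 0.0489
grip_force: 42.8
```

Emit:
{"op": "arm_command", "data": {"moves": [{"x": 0,"y": 0,"z": 0,"rx": 0,"ry": 0,"rz": 0,"grip": 0.75},{"x": 0,"y": 0,"z": 0,"rx": 0,"ry": 0,"rz": 0,"grip": 0.75},{"x": 0,"y": 0,"z": 0,"rx": 0,"ry": 0,"rz": 0,"grip": 0.75},{"x": 0,"y": 0,"z": -0.2,"rx": 0,"ry": 0,"rz": 0,"grip": 0.75},{"x": 0,"y": 0,"z": -0.4,"rx": 0,"ry": 0,"rz": 0,"grip": 0.75},{"x": 0,"y": 0,"z": -0.4,"rx": 0,"ry": 0,"rz": 0,"grip": 0.75},{"x": 0,"y": 0,"z": -0.4,"rx": 0,"ry": 0,"rz": 0,"grip": 0.75},{"x": 0,"y": 0,"z": 0,"rx": 0,"ry": 0,"rz": 0,"grip": 0.75},{"x": 0,"y": 0,"z": 0,"rx": 0,"ry": 0,"rz": 0,"grip": 0.75}]}}

```text
clock: 7.22
ee_pos: [0.4953, 0.1975, 0.1334]
tool_rot: [-3.138, -0.085, -0.008]
ft_force: [-0.3, 0.1, -1.4]
opening: 0.0641
grip_force: 0.0
```

```bash
python3 - <<'E'
from h import *
s=manip.sense();print(s["clock"],s["ee_pos"],s["opening"],s["ft_force"])
go(W(S,[-.001,0,.045]),.089)
E
```

```text
7.2167 [0.4953273  0.19749585 0.13338472] 0.0641134726773799 [-0.30502292  0.12444375 -1.41989469]
turn [-0.004 -0.011 -0.069] then shift [0.806 4.597 1.105]
```

Emit:
{"op": "arm_command", "data": {"moves": [{"x": 0,"y": 0,"z": 0,"rx": -0.004,"ry": -0.011,"rz": -0.069,"grip": 0.8},{"x": 0.067,"y": 0.383,"z": 0,"rx": 0,"ry": 0,"rz": 0,"grip": 0.8},{"x": 0.067,"y": 0.383,"z": 0,"rx": 0,"ry": 0,"rz": 0,"grip": 0.8},{"x": 0.067,"y": 0.383,"z": 0,"rx": 0,"ry": 0,"rz": 0,"grip": 0.8},{"x": 0.067,"y": 0.383,"z": 0,"rx": 0,"ry": 0,"rz": 0,"grip": 0.8},{"x": 0.067,"y": 0.383,"z": 0,"rx": 0,"ry": 0,"rz": 0,"grip": 0.8},{"x": 0.067,"y": 0.383,"z": 0,"rx": 0,"ry": 0,"rz": 0,"grip": 0.8},{"x": 0.067,"y": 0.383,"z": 0,"rx": 0,"ry": 0,"rz": 0,"grip": 0.8},{"x": 0.067,"y": 0.383,"z": 0,"rx": 0,"ry": 0,"rz": 0,"grip": 0.8},{"x": 0.067,"y": 0.383,"z": 0,"rx": 0,"ry": 0,"rz": 0,"grip": 0.8}]}}

```text
clock: 8.05
ee_pos: [0.5671, -0.0748, 0.131]
tool_rot: [3.138, 0.142, -0.007]
ft_force: [-0.3, 0.2, 0.5]
opening: 0.0685
grip_force: 0.0
```

Emit:
{"op": "arm_command", "data": {"moves": [{"x": 0.067,"y": 0.383,"z": 0,"rx": 0,"ry": 0,"rz": 0,"grip": 0.8},{"x": 0.067,"y": 0.383,"z": 0,"rx": 0,"ry": 0,"rz": 0,"grip": 0.8},{"x": 0.067,"y": 0.383,"z": 0,"rx": 0,"ry": 0,"rz": 0,"grip": 0.8},{"x": 0,"y": 0,"z": 0.2,"rx": 0,"ry": 0,"rz": 0,"grip": 0.8},{"x": 0,"y": 0,"z": 0.2,"rx": 0,"ry": 0,"rz": 0,"grip": 0.8},{"x": 0,"y": 0,"z": 0,"rx": 0,"ry": 0,"rz": 0,"grip": 0.8},{"x": 0,"y": 0,"z": 0,"rx": 0,"ry": 0,"rz": 0,"grip": 0.8}]}}

```text
clock: 8.63
ee_pos: [0.5908, -0.1631, 0.0991]
tool_rot: [3.138, 0.141, -0.008]
ft_force: [-0.3, 0.3, -0.2]
opening: 0.0682
grip_force: 0.0
```

```bash
python3 - <<'E'
from h import *
s=manip.sense();print(s["clock"],s["ee_pos"],s["opening"],s["ft_force"])
go(W(S,[-.001,0,.045]),.089)
E
```

```text
8.6333 [ 0.59080484 -0.16310894  0.09911973] 0.06819000335472794 [-0.29669859  0.32210006 -0.21974038]
turn [-0.     0.01   0.002] then shift [0.017 0.001 0.676]
```

Emit:
{"op": "arm_command", "data": {"moves": [{"x": 0.017,"y": 0,"z": 0.3,"rx": 0,"ry": 0.01,"rz": 0,"grip": 0.8},{"x": 0,"y": 0,"z": 0.37,"rx": 0,"ry": 0,"rz": 0,"grip": 0.8},{"x": 0,"y": 0,"z": 0,"rx": 0,"ry": 0,"rz": 0,"grip": 0.8},{"x": 0,"y": 0,"z": 0,"rx": 0,"ry": 0,"rz": 0,"grip": 0.4},{"x": 0,"y": 0,"z": 0,"rx": 0,"ry": 0,"rz": 0,"grip": 0.4},{"x": 0,"y": 0,"z": 0,"rx": 0,"ry": 0,"rz": 0,"grip": 0.4},{"x": 0,"y": 0,"z": 0,"rx": 0,"ry": 0,"rz": 0,"grip": 0.4},{"x": 0,"y": 0,"z": 0,"rx": 0,"ry": 0,"rz": 0,"grip": 0.4}]}}

```text
clock: 9.3
ee_pos: [0.5936, -0.1635, 0.0484]
tool_rot: [3.137, 0.14, 0.007]
ft_force: [-2.0, 1.0, 10.0]
opening: 0.0484
grip_force: 42.5
```

Emit:
{"op": "arm_command", "data": {"moves": [{"x": 0,"y": 0,"z": -0.1,"rx": 0,"ry": 0,"rz": 0,"grip": 0.4},{"x": 0,"y": 0,"z": -0.2,"rx": 0,"ry": 0,"rz": 0,"grip": 0.4},{"x": 0,"y": 0,"z": -0.35,"rx": 0,"ry": 0,"rz": 0,"grip": 0.4},{"x": 0,"y": 0,"z": -0.35,"rx": 0,"ry": 0,"rz": 0,"grip": 0.4},{"x": 0,"y": 0,"z": -0.35,"rx": 0,"ry": 0,"rz": 0,"grip": 0.4},{"x": 0,"y": 0,"z": 0,"rx": 0,"ry": 0,"rz": 0,"grip": 0.4},{"x": 0,"y": 0,"z": 0,"rx": 0,"ry": 0,"rz": 0,"grip": 0.4}]}}

```text
clock: 9.88
ee_pos: [0.5932, -0.1634, 0.1568]
tool_rot: [3.137, 0.139, 0.009]
ft_force: [-0.4, 0.5, -1.8]
opening: 0.0489
grip_force: 41.7
```

```bash
python3 - <<'E'
from h import *
s=manip.sense();print(s["clock"],s["ee_pos"],s["opening"],s["ft_force"])
go(W(M,[-.005,-.045,.023]),.054)
E
```

```text
9.8833 [ 0.59316125 -0.16338238  0.15677466] 0.04889422436977366 [-0.40417929  0.50335799 -1.81446742]
turn [ 0.004 -0.011  0.07 ] then shift [-0.987 -3.441  1.672]
```

Emit:
{"op": "arm_command", "data": {"moves": [{"x": 0,"y": 0,"z": 0,"rx": 0.004,"ry": -0.011,"rz": 0.07,"grip": 0.4},{"x": -0.11,"y": -0.382,"z": 0,"rx": 0,"ry": 0,"rz": 0,"grip": 0.4},{"x": -0.11,"y": -0.382,"z": 0,"rx": 0,"ry": 0,"rz": 0,"grip": 0.4},{"x": -0.11,"y": -0.382,"z": 0,"rx": 0,"ry": 0,"rz": 0,"grip": 0.4},{"x": -0.11,"y": -0.382,"z": 0,"rx": 0,"ry": 0,"rz": 0,"grip": 0.4},{"x": -0.11,"y": -0.382,"z": 0,"rx": 0,"ry": 0,"rz": 0,"grip": 0.4},{"x": -0.11,"y": -0.382,"z": 0,"rx": 0,"ry": 0,"rz": 0,"grip": 0.4},{"x": -0.11,"y": -0.382,"z": 0,"rx": 0,"ry": 0,"rz": 0,"grip": 0.4},{"x": -0.11,"y": -0.382,"z": 0,"rx": 0,"ry": 0,"rz": 0,"grip": 0.4},{"x": -0.11,"y": -0.382,"z": 0,"rx": 0,"ry": 0,"rz": 0,"grip": 0.4}]}}

```text
clock: 10.72
ee_pos: [0.4976, 0.1084, 0.1548]
tool_rot: [-3.14, -0.084, 0.006]
ft_force: [0.6, 0.9, -1.2]
opening: 0.0486
grip_force: 41.7
```

Emit:
{"op": "arm_command", "data": {"moves": [{"x": 0,"y": 0,"z": 0.35,"rx": 0,"ry": 0,"rz": 0,"grip": 0.4},{"x": 0,"y": 0,"z": 0.35,"rx": 0,"ry": 0,"rz": 0,"grip": 0.4},{"x": 0,"y": 0,"z": 0.35,"rx": 0,"ry": 0,"rz": 0,"grip": 0.4},{"x": 0,"y": 0,"z": 0.35,"rx": 0,"ry": 0,"rz": 0,"grip": 0.4},{"x": 0,"y": 0,"z": 0.1,"rx": 0,"ry": 0,"rz": 0,"grip": 0.4},{"x": 0,"y": 0,"z": 0,"rx": 0,"ry": 0,"rz": 0,"grip": 0.4},{"x": 0,"y": 0,"z": 0,"rx": 0,"ry": 0,"rz": 0,"grip": 0.4}]}}

```text
clock: 11.3
ee_pos: [0.4984, 0.1071, 0.0358]
tool_rot: [-3.14, -0.084, 0.005]
ft_force: [0.2, -0.3, 0.5]
opening: 0.0486
grip_force: 41.9
```

```bash
python3 - <<'E'
from h import *
s=manip.sense();print(s["clock"],s["ee_pos"],s["opening"],s["ft_force"])
go(W(M,[-.005,-.045,.0215]),.054)
E
```

```text
11.3 [0.49837725 0.10713639 0.03584823] 0.04856675928494692 [ 0.16463287 -0.261923    0.53969167]
turn [-0.002  0.007 -0.001] then shift [ 0.013 -0.     0.179]
```

Emit:
{"op": "arm_command", "data": {"moves": [{"x": 0.01,"y": 0,"z": 0.1,"rx": 0,"ry": 0.007,"rz": 0,"grip": 0.4},{"x": 0,"y": 0,"z": 0.05,"rx": 0,"ry": 0,"rz": 0,"grip": 0.4},{"x": 0,"y": 0,"z": 0.03,"rx": 0,"ry": 0,"rz": 0,"grip": 0.4},{"x": 0,"y": 0,"z": 0,"rx": 0,"ry": 0,"rz": 0,"grip": 0.4},{"x": 0,"y": 0,"z": 0,"rx": 0,"ry": 0,"rz": 0,"grip": 0.4}]}}

```text
clock: 11.72
ee_pos: [0.4998, 0.1074, 0.0214]
tool_rot: [-3.139, -0.084, -0.003]
ft_force: [1.7, 0.3, 5.0]
opening: 0.0489
grip_force: 42.6
```

Emit:
{"op": "arm_command", "data": {"moves": [{"x": 0,"y": 0,"z": 0,"rx": 0,"ry": 0,"rz": 0,"grip": 0.75},{"x": 0,"y": 0,"z": 0,"rx": 0,"ry": 0,"rz": 0,"grip": 0.75},{"x": 0,"y": 0,"z": 0,"rx": 0,"ry": 0,"rz": 0,"grip": 0.75},{"x": 0,"y": 0,"z": -0.2,"rx": 0,"ry": 0,"rz": 0,"grip": 0.75},{"x": 0,"y": 0,"z": -0.4,"rx": 0,"ry": 0,"rz": 0,"grip": 0.75},{"x": 0,"y": 0,"z": -0.4,"rx": 0,"ry": 0,"rz": 0,"grip": 0.75},{"x": 0,"y": 0,"z": -0.4,"rx": 0,"ry": 0,"rz": 0,"grip": 0.75},{"x": 0,"y": 0,"z": 0,"rx": 0,"ry": 0,"rz": 0,"grip": 0.75},{"x": 0,"y": 0,"z": 0,"rx": 0,"ry": 0,"rz": 0,"grip": 0.75}]}}

```text
clock: 12.47
ee_pos: [0.4996, 0.1074, 0.1342]
tool_rot: [-3.139, -0.085, -0.005]
ft_force: [-0.9, -0.3, -1.5]
opening: 0.0641
grip_force: 0.0
```

```bash
python3 - <<'E'
from h import *
s=manip.sense();print(s["clock"],s["ee_pos"],s["opening"],s["ft_force"])
go(W(S,[-.065,0,.030]),.089)
E
```

```text
12.4667 [0.49958967 0.10744747 0.13420282] 0.06406818266172838 [-0.92592038 -0.27856451 -1.49026641]
turn [-0.003 -0.006 -0.07 ] then shift [0.053 3.471 1.303]
```

Emit:
{"op": "arm_command", "data": {"moves": [{"x": 0.05,"y": 0,"z": 0,"rx": -0.003,"ry": -0.006,"rz": -0.07,"grip": 0.8},{"x": 0,"y": 0.386,"z": 0,"rx": 0,"ry": 0,"rz": 0,"grip": 0.8},{"x": 0,"y": 0.386,"z": 0,"rx": 0,"ry": 0,"rz": 0,"grip": 0.8},{"x": 0,"y": 0.386,"z": 0,"rx": 0,"ry": 0,"rz": 0,"grip": 0.8},{"x": 0,"y": 0.386,"z": 0,"rx": 0,"ry": 0,"rz": 0,"grip": 0.8},{"x": 0,"y": 0.386,"z": 0,"rx": 0,"ry": 0,"rz": 0,"grip": 0.8},{"x": 0,"y": 0.386,"z": 0,"rx": 0,"ry": 0,"rz": 0,"grip": 0.8},{"x": 0,"y": 0.386,"z": 0,"rx": 0,"ry": 0,"rz": 0,"grip": 0.8},{"x": 0,"y": 0.386,"z": 0,"rx": 0,"ry": 0,"rz": 0,"grip": 0.8},{"x": 0,"y": 0.386,"z": 0,"rx": 0,"ry": 0,"rz": 0,"grip": 0.8}]}}

```text
clock: 13.3
ee_pos: [0.5273, -0.1711, 0.1317]
tool_rot: [-3.138, -0.142, 0.007]
ft_force: [1.1, 0.0, 0.2]
opening: 0.0683
grip_force: 0.0
```

Emit:
{"op": "arm_command", "data": {"moves": [{"x": 0,"y": 0,"z": 0.3,"rx": 0,"ry": 0,"rz": 0,"grip": 0.8},{"x": 0,"y": 0,"z": 0.3,"rx": 0,"ry": 0,"rz": 0,"grip": 0.8},{"x": 0,"y": 0,"z": 0,"rx": 0,"ry": 0,"rz": 0,"grip": 0.8},{"x": 0,"y": 0,"z": 0,"rx": 0,"ry": 0,"rz": 0,"grip": 0.8}]}}

```text
clock: 13.63
ee_pos: [0.527, -0.1692, 0.0839]
tool_rot: [-3.138, -0.141, 0.008]
ft_force: [-0.0, -0.7, 0.5]
opening: 0.0683
grip_force: 0.0
```

```bash
python3 - <<'E'
from h import *
s=manip.sense();print(s["clock"],s["ee_pos"],s["opening"],s["ft_force"])
go(W(S,[-.065,0,.028]),.089)
t=manip.camera("top");s=manip.camera("side")
cv2.imwrite("pics/e.png",np.hstack([cv2.resize(t[160:290,230:430],None,fx=2,fy=2),cv2.resize(s[180:340,230:380],None,fx=2,fy=1.625)]))
E
```

```text
13.6333 [ 0.52695302 -0.16919215  0.08387267] 0.06828877992141069 [-0.03442791 -0.67222031  0.45737831]
turn [-0.002  0.011  0.002] then shift [ 0.019 -0.003  0.698]
```

View pics/e.png

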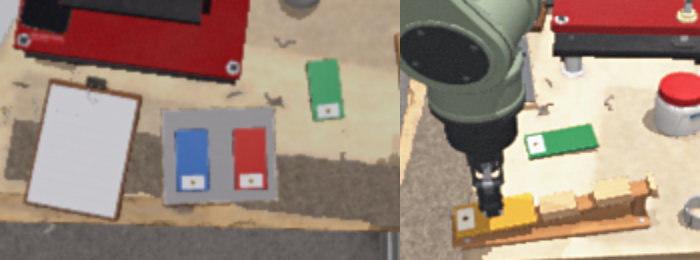

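Blue at crop (192,160) and red at (251,158) lie on the mat with their labels towards the robot. The gripper is above yellow.

Emit:
{"op": "arm_command", "data": {"moves": [{"x": 0.019,"y": 0,"z": 0.3,"rx": 0,"ry": 0.011,"rz": 0,"grip": 0.8},{"x": 0,"y": 0,"z": 0.38,"rx": 0,"ry": 0,"rz": 0,"grip": 0.8},{"x": 0,"y": 0,"z": 0,"rx": 0,"ry": 0,"rz": 0,"grip": 0.8},{"x": 0,"y": 0,"z": 0,"rx": 0,"ry": 0,"rz": 0,"grip": 0.4},{"x": 0,"y": 0,"z": 0,"rx": 0,"ry": 0,"rz": 0,"grip": 0.4},{"x": 0,"y": 0,"z": 0,"rx": 0,"ry": 0,"rz": 0,"grip": 0.4},{"x": 0,"y": 0,"z": 0,"rx": 0,"ry": 0,"rz": 0,"grip": 0.4},{"x": 0,"y": 0,"z": 0,"rx": 0,"ry": 0,"rz": 0,"grip": 0.4}]}}

```text
clock: 14.4
ee_pos: [0.53, -0.1695, 0.0324]
tool_rot: [3.137, 0.14, 0.008]
ft_force: [-1.5, 1.3, 12.3]
opening: 0.0485
grip_force: 42.7
```

Emit:
{"op": "arm_command", "data": {"moves": [{"x": 0,"y": 0,"z": -0.1,"rx": 0,"ry": 0,"rz": 0,"grip": 0.4},{"x": 0,"y": 0,"z": -0.2,"rx": 0,"ry": 0,"rz": 0,"grip": 0.4},{"x": 0,"y": 0,"z": -0.35,"rx": 0,"ry": 0,"rz": 0,"grip": 0.4},{"x": 0,"y": 0,"z": -0.35,"rx": 0,"ry": 0,"rz": 0,"grip": 0.4},{"x": 0,"y": 0,"z": -0.35,"rx": 0,"ry": 0,"rz": 0,"grip": 0.4},{"x": 0,"y": 0,"z": 0,"rx": 0,"ry": 0,"rz": 0,"grip": 0.4},{"x": 0,"y": 0,"z": 0,"rx": 0,"ry": 0,"rz": 0,"grip": 0.4}]}}

```text
clock: 14.98
ee_pos: [0.5295, -0.1695, 0.1407]
tool_rot: [3.137, 0.139, 0.01]
ft_force: [0.0, 0.1, -0.7]
opening: 0.0486
grip_force: 41.6
```

```bash
python3 - <<'E'
from h import *
s=manip.sense();print(s["clock"],s["ee_pos"],s["opening"],s["ft_force"])
go(W(P,[-.015,0,.023]),-.096)
go(W(P,[-.015,0,.023]))
E
```

```text
14.9833 [ 0.52947924 -0.16949078  0.14069564] 0.048625953957316725 [ 2.04757544e-04  1.07857354e-01 -6.51575127e-01]
turn [ 0.002 -0.013  0.37 ] then shift [-1.121 -6.632  1.471]
shift [ 0.108 -6.728  1.461]
```

Emit:
{"op": "arm_command", "data": {"moves": [{"x": 0.006,"y": -0.374,"z": 0,"rx": 0,"ry": 0,"rz": 0,"grip": 0.4},{"x": 0.006,"y": -0.374,"z": 0,"rx": 0,"ry": 0,"rz": 0,"grip": 0.4},{"x": 0.006,"y": -0.374,"z": 0,"rx": 0,"ry": 0,"rz": 0,"grip": 0.4},{"x": 0.006,"y": -0.374,"z": 0,"rx": 0,"ry": 0,"rz": 0,"grip": 0.4},{"x": 0.006,"y": -0.374,"z": 0,"rx": 0,"ry": 0,"rz": 0,"grip": 0.4},{"x": 0.006,"y": -0.374,"z": 0,"rx": 0,"ry": 0,"rz": 0,"grip": 0.4},{"x": 0.006,"y": -0.374,"z": 0,"rx": 0,"ry": 0,"rz": 0,"grip": 0.4},{"x": 0.006,"y": -0.374,"z": 0,"rx": 0,"ry": 0,"rz": 0,"grip": 0.4},{"x": 0.006,"y": -0.374,"z": 0,"rx": 0,"ry": 0,"rz": 0,"grip": 0.4}]}}

```text
clock: 15.73
ee_pos: [0.5086, 0.1007, 0.1381]
tool_rot: [3.138, 0.139, 0.003]
ft_force: [0.6, -0.1, -1.1]
opening: 0.0484
grip_force: 41.6
```

Emit:
{"op": "arm_command", "data": {"moves": [{"x": 0.006,"y": -0.374,"z": 0,"rx": 0,"ry": 0,"rz": 0,"grip": 0.4},{"x": 0.006,"y": -0.374,"z": 0,"rx": 0,"ry": 0,"rz": 0,"grip": 0.4},{"x": 0.006,"y": -0.374,"z": 0,"rx": 0,"ry": 0,"rz": 0,"grip": 0.4},{"x": 0.006,"y": -0.374,"z": 0,"rx": 0,"ry": 0,"rz": 0,"grip": 0.4},{"x": 0.006,"y": -0.374,"z": 0,"rx": 0,"ry": 0,"rz": 0,"grip": 0.4},{"x": 0.006,"y": -0.374,"z": 0,"rx": 0,"ry": 0,"rz": 0,"grip": 0.4},{"x": 0.006,"y": -0.374,"z": 0,"rx": 0,"ry": 0,"rz": 0,"grip": 0.4},{"x": 0.006,"y": -0.374,"z": 0,"rx": 0,"ry": 0,"rz": 0,"grip": 0.4},{"x": 0.006,"y": -0.374,"z": 0,"rx": 0,"ry": 0,"rz": 0,"grip": 0.4}]}}

```text
clock: 16.48
ee_pos: [0.4889, 0.3692, 0.1379]
tool_rot: [3.138, 0.14, 0.003]
ft_force: [-0.7, -0.7, -0.6]
opening: 0.0486
grip_force: 41.6
```

Emit:
{"op": "arm_command", "data": {"moves": [{"x": 0,"y": 0,"z": 0,"rx": 0,"ry": 0,"rz": 0.185,"grip": 0.4},{"x": 0,"y": 0,"z": 0,"rx": 0,"ry": -0.01,"rz": 0.185,"grip": 0.4},{"x": 0,"y": 0,"z": 0.4,"rx": 0,"ry": 0,"rz": 0,"grip": 0.4},{"x": 0,"y": 0,"z": 0.4,"rx": 0,"ry": 0,"rz": 0,"grip": 0.4},{"x": 0,"y": 0,"z": 0.4,"rx": 0,"ry": 0,"rz": 0,"grip": 0.4},{"x": 0,"y": 0,"z": 0,"rx": 0,"ry": 0,"rz": 0,"grip": 0.4},{"x": 0,"y": 0,"z": 0,"rx": 0,"ry": 0,"rz": 0,"grip": 0.4}]}}

```text
clock: 17.07
ee_pos: [0.489, 0.3673, 0.0418]
tool_rot: [3.136, -0.151, -0.006]
ft_force: [0.7, 0.2, 0.3]
opening: 0.0485
grip_force: 42.0
```

```bash
python3 - <<'E'
from h import *
s=manip.sense();print(s["clock"],s["ee_pos"],s["opening"],s["ft_force"])
go(W(P,[-.015,0,.026]),-.096)
E
```

```text
17.0667 [0.48897488 0.36731826 0.04178803] 0.04854926445467514 [0.69573339 0.21526728 0.29083741]
turn [ 0.004  0.007 -0.001] then shift [ 0.026 -0.002  0.197]
```

Emit:
{"op": "arm_command", "data": {"moves": [{"x": 0,"y": 0,"z": 0.1,"rx": 0,"ry": 0.007,"rz": 0,"grip": 0.4},{"x": 0,"y": 0,"z": 0.06,"rx": 0,"ry": 0,"rz": 0,"grip": 0.4},{"x": 0,"y": 0,"z": 0.04,"rx": 0,"ry": 0,"rz": 0,"grip": 0.4},{"x": 0,"y": 0,"z": 0,"rx": 0,"ry": 0,"rz": 0,"grip": 0.4},{"x": 0,"y": 0,"z": 0,"rx": 0,"ry": 0,"rz": 0,"grip": 0.4}]}}

```text
clock: 17.48
ee_pos: [0.4896, 0.368, 0.0268]
tool_rot: [-3.138, 0.151, -0.003]
ft_force: [0.5, -0.3, -0.1]
opening: 0.0489
grip_force: 42.1
```

Emit:
{"op": "arm_command", "data": {"moves": [{"x": 0,"y": 0,"z": 0,"rx": 0,"ry": 0,"rz": 0,"grip": 0.75},{"x": 0,"y": 0,"z": 0,"rx": 0,"ry": 0,"rz": 0,"grip": 0.75},{"x": 0,"y": 0,"z": 0,"rx": 0,"ry": 0,"rz": 0,"grip": 0.75},{"x": 0,"y": 0,"z": -0.2,"rx": 0,"ry": 0,"rz": 0,"grip": 0.75},{"x": 0,"y": 0,"z": -0.4,"rx": 0,"ry": 0,"rz": 0,"grip": 0.75},{"x": 0,"y": 0,"z": -0.4,"rx": 0,"ry": 0,"rz": 0,"grip": 0.75},{"x": 0,"y": 0,"z": -0.4,"rx": 0,"ry": 0,"rz": 0,"grip": 0.75},{"x": 0,"y": 0,"z": 0,"rx": 0,"ry": 0,"rz": 0,"grip": 0.75},{"x": 0,"y": 0,"z": 0,"rx": 0,"ry": 0,"rz": 0,"grip": 0.75}]}}

```text
clock: 18.23
ee_pos: [0.4898, 0.3684, 0.1401]
tool_rot: [-3.136, 0.151, -0.006]
ft_force: [-0.8, -0.7, -0.2]
opening: 0.0641
grip_force: 0.0
```

```bash
python3 - <<'E'
from h import *
s=manip.sense();print(s["clock"],s["ee_pos"],s["opening"],s["ft_force"])
go([.6127,-.0124,.07],.1334)
go([.6127,-.0124,.07])
E
```

```text
18.2333 [0.48979982 0.36836294 0.14005804] 0.06410446937002272 [-0.77771473 -0.74141153 -0.19508464]
turn [-0.003 -0.008 -0.459] then shift [0.89  4.922 0.876]
shift [1.983 4.592 0.874]
```

Emit:
{"op": "arm_command", "data": {"moves": [{"x": 0,"y": 0,"z": 0,"rx": 0,"ry": -0.008,"rz": -0.23,"grip": 0.8},{"x": 0,"y": 0,"z": 0,"rx": 0,"ry": 0,"rz": -0.229,"grip": 0.8},{"x": -0.048,"y": 0.362,"z": 0,"rx": 0,"ry": 0,"rz": 0,"grip": 0.8},{"x": -0.048,"y": 0.362,"z": 0,"rx": 0,"ry": 0,"rz": 0,"grip": 0.8},{"x": -0.048,"y": 0.362,"z": 0,"rx": 0,"ry": 0,"rz": 0,"grip": 0.8},{"x": -0.048,"y": 0.362,"z": 0,"rx": 0,"ry": 0,"rz": 0,"grip": 0.8},{"x": -0.048,"y": 0.362,"z": 0,"rx": 0,"ry": 0,"rz": 0,"grip": 0.8},{"x": -0.048,"y": 0.362,"z": 0,"rx": 0,"ry": 0,"rz": 0,"grip": 0.8},{"x": -0.048,"y": 0.362,"z": 0,"rx": 0,"ry": 0,"rz": 0,"grip": 0.8}]}}

```text
clock: 18.98
ee_pos: [0.489, 0.162, 0.1377]
tool_rot: [3.134, 0.21, -0.006]
ft_force: [-0.2, 0.1, -0.2]
opening: 0.0688
grip_force: 0.0
```

Emit:
{"op": "arm_command", "data": {"moves": [{"x": -0.048,"y": 0.362,"z": 0,"rx": 0,"ry": 0,"rz": 0,"grip": 0.8},{"x": -0.048,"y": 0.362,"z": 0,"rx": 0,"ry": 0,"rz": 0,"grip": 0.8},{"x": -0.048,"y": 0.362,"z": 0,"rx": 0,"ry": 0,"rz": 0,"grip": 0.8},{"x": -0.048,"y": 0.362,"z": 0,"rx": 0,"ry": 0,"rz": 0,"grip": 0.8},{"x": -0.048,"y": 0.362,"z": 0,"rx": 0,"ry": 0,"rz": 0,"grip": 0.8},{"x": -0.048,"y": 0.362,"z": 0,"rx": 0,"ry": 0,"rz": 0,"grip": 0.8},{"x": 0.38,"y": 0.05,"z": 0,"rx": 0,"ry": 0,"rz": 0,"grip": 0.8},{"x": 0.38,"y": 0.05,"z": 0,"rx": 0,"ry": 0,"rz": 0,"grip": 0.8},{"x": 0.38,"y": 0.05,"z": 0,"rx": 0,"ry": 0,"rz": 0,"grip": 0.8},{"x": 0.38,"y": 0.05,"z": 0,"rx": 0,"ry": 0,"rz": 0,"grip": 0.8}]}}

```text
clock: 19.82
ee_pos: [0.6134, -0.0117, 0.1375]
tool_rot: [-3.134, -0.209, 0.006]
ft_force: [0.3, 0.2, 0.0]
opening: 0.068
grip_force: 0.0
```

Emit:
{"op": "arm_command", "data": {"moves": [{"x": 0,"y": 0,"z": 0.4,"rx": 0,"ry": 0,"rz": 0,"grip": 0.8},{"x": 0,"y": 0,"z": 0.4,"rx": 0,"ry": 0,"rz": 0,"grip": 0.8},{"x": 0,"y": 0,"z": 0,"rx": 0,"ry": 0,"rz": 0,"grip": 0.8},{"x": 0,"y": 0,"z": 0,"rx": 0,"ry": 0,"rz": 0,"grip": 0.8}]}}

```text
clock: 20.15
ee_pos: [0.6113, -0.0116, 0.0731]
tool_rot: [-3.134, -0.209, 0.009]
ft_force: [-0.2, 0.6, 1.0]
opening: 0.068
grip_force: 0.0
```

```bash
python3 - <<'E'
from h import *
s=manip.sense();print(s["clock"],s["ee_pos"],s["opening"],s["ft_force"])
go([.6127,-.0124,.003],.1334)
t=manip.camera("top");s=manip.camera("side")
cv2.imwrite("pics/f.png",np.hstack([cv2.resize(t[160:290,230:430],None,fx=2,fy=2),cv2.resize(s[220:300,270:350],None,fx=4,fy=3.25)]))
E
```

```text
20.15 [ 0.61133939 -0.01161798  0.07313475] 0.0680249175561186 [-0.18867269  0.58996564  0.99367012]
turn [-0.001  0.011 -0.   ] then shift [0.016 0.012 0.877]
```

View pics/f.png

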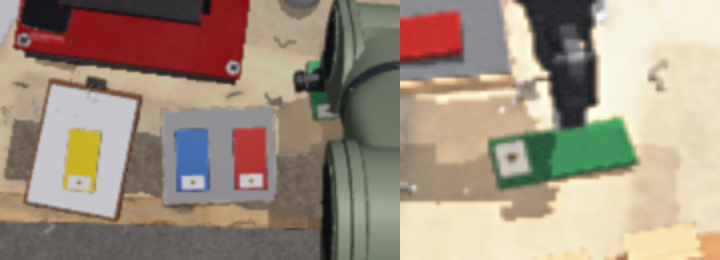

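Yellow lies label up on the pad (crop (82,160)); the gripper is over the middle of green.

Emit:
{"op": "arm_command", "data": {"moves": [{"x": 0.016,"y": 0.01,"z": 0.4,"rx": 0,"ry": 0.011,"rz": 0,"grip": 0.8},{"x": 0,"y": 0,"z": 0.35,"rx": 0,"ry": 0,"rz": 0,"grip": 0.8},{"x": 0,"y": 0,"z": 0.1,"rx": 0,"ry": 0,"rz": 0,"grip": 0.8},{"x": 0,"y": 0,"z": 0,"rx": 0,"ry": 0,"rz": 0,"grip": 0.8},{"x": 0,"y": 0,"z": 0,"rx": 0,"ry": 0,"rz": 0,"grip": 0.8}]}}

```text
clock: 20.67
ee_pos: [0.6145, -0.0122, 0.0078]
tool_rot: [-3.134, -0.209, -0.007]
ft_force: [0.1, -0.0, 1.0]
opening: 0.0681
grip_force: 0.0
```

Emit:
{"op": "arm_command", "data": {"moves": [{"x": -0.01,"y": 0,"z": 0.06,"rx": 0,"ry": 0,"rz": 0,"grip": 0.8},{"x": 0,"y": 0,"z": 0,"rx": 0,"ry": 0,"rz": 0,"grip": 0.8},{"x": 0,"y": 0,"z": 0,"rx": 0,"ry": 0,"rz": 0,"grip": 0.4},{"x": 0,"y": 0,"z": 0,"rx": 0,"ry": 0,"rz": 0,"grip": 0.4},{"x": 0,"y": 0,"z": 0,"rx": 0,"ry": 0,"rz": 0,"grip": 0.4},{"x": 0,"y": 0,"z": 0,"rx": 0,"ry": 0,"rz": 0,"grip": 0.4},{"x": 0,"y": 0,"z": 0,"rx": 0,"ry": 0,"rz": 0,"grip": 0.4}]}}

```text
clock: 21.25
ee_pos: [0.6133, -0.0122, 0.0023]
tool_rot: [-3.134, -0.209, -0.006]
ft_force: [-1.6, -0.2, 9.6]
opening: 0.0486
grip_force: 39.8
```

Emit:
{"op": "arm_command", "data": {"moves": [{"x": 0,"y": 0,"z": -0.1,"rx": 0,"ry": 0,"rz": 0,"grip": 0.4},{"x": 0,"y": 0,"z": -0.2,"rx": 0,"ry": 0,"rz": 0,"grip": 0.4},{"x": 0,"y": 0,"z": -0.35,"rx": 0,"ry": 0,"rz": 0,"grip": 0.4},{"x": 0,"y": 0,"z": -0.35,"rx": 0,"ry": 0,"rz": 0,"grip": 0.4},{"x": 0,"y": 0,"z": -0.35,"rx": 0,"ry": 0,"rz": 0,"grip": 0.4},{"x": 0,"y": 0,"z": 0,"rx": 0,"ry": 0,"rz": 0,"grip": 0.4},{"x": 0,"y": 0,"z": 0,"rx": 0,"ry": 0,"rz": 0,"grip": 0.4}]}}

```text
clock: 21.83
ee_pos: [0.6133, -0.0124, 0.1112]
tool_rot: [-3.134, -0.209, -0.009]
ft_force: [-0.1, 1.5, -1.3]
opening: 0.0488
grip_force: 42.1
```

```bash
python3 - <<'E'
from h import *
s=manip.sense();print(s["clock"],s["ee_pos"],s["opening"],s["ft_force"])
go(W(S,[-.067,0,.08]),.089,.07)
E
```

```text
21.8333 [ 0.61331313 -0.01235211  0.11118221] 0.04875076581930886 [-0.14116932  1.46491397 -1.28097431]
turn [-0.003  0.128  0.089] then shift [-1.279  1.853  0.301]
```

Emit:
{"op": "arm_command", "data": {"moves": [{"x": 0,"y": 0,"z": 0,"rx": -0.003,"ry": 0.128,"rz": 0.089,"grip": 0.4},{"x": -0.205,"y": 0.309,"z": 0,"rx": 0,"ry": 0,"rz": 0,"grip": 0.4},{"x": -0.205,"y": 0.309,"z": 0,"rx": 0,"ry": 0,"rz": 0,"grip": 0.4},{"x": -0.205,"y": 0.309,"z": 0,"rx": 0,"ry": 0,"rz": 0,"grip": 0.4},{"x": -0.205,"y": 0.309,"z": 0,"rx": 0,"ry": 0,"rz": 0,"grip": 0.4},{"x": -0.205,"y": 0.309,"z": 0,"rx": 0,"ry": 0,"rz": 0,"grip": 0.4},{"x": -0.205,"y": 0.309,"z": 0,"rx": 0,"ry": 0,"rz": 0,"grip": 0.4},{"x": 0,"y": 0,"z": 0.2,"rx": 0,"ry": 0,"rz": 0,"grip": 0.4},{"x": 0,"y": 0,"z": 0,"rx": 0,"ry": 0,"rz": 0,"grip": 0.4},{"x": 0,"y": 0,"z": 0,"rx": 0,"ry": 0,"rz": 0,"grip": 0.4}]}}

```text
clock: 22.67
ee_pos: [0.5287, -0.1681, 0.0861]
tool_rot: [-3.132, -0.139, -0.103]
ft_force: [1.2, 0.8, -0.2]
opening: 0.0483
grip_force: 42.0
```

```bash
python3 - <<'E'
from h import *
s=manip.sense();print(s["clock"],s["ee_pos"],s["opening"],s["ft_force"])
go(W(S,[-.063,0,.040]),.089,.07)
s=manip.camera("side")
cv2.imwrite("pics/g.png",cv2.resize(s[250:340,240:370],None,fx=5,fy=5))
E
```

```text
22.6667 [ 0.52874822 -0.16812322  0.0861018 ] 0.04831370498401636 [ 1.1871935   0.77809798 -0.1824378 ]
turn [-0.003  0.009 -0.   ] then shift [-0.02   0.008  0.576]
```

View pics/g.png

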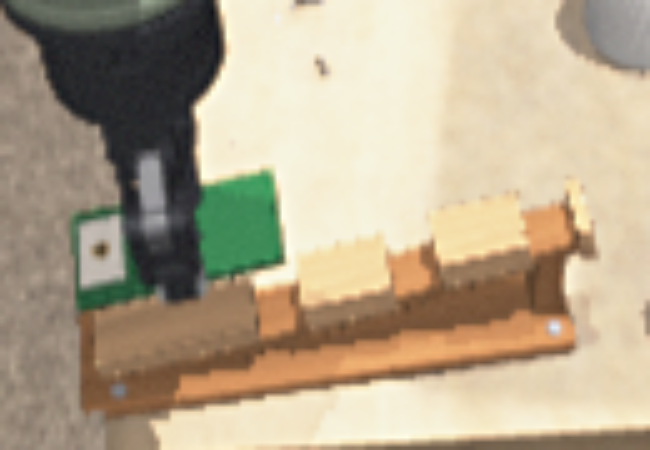

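Green is pitched over the bottom tread (crop (180,245)); its groove is visible at (277,320), right where the hook will come down.

Emit:
{"op": "arm_command", "data": {"moves": [{"x": -0.01,"y": 0.008,"z": 0.25,"rx": 0,"ry": 0.005,"rz": 0,"grip": 0.4},{"x": 0,"y": 0,"z": 0.25,"rx": 0,"ry": 0,"rz": 0,"grip": 0.4},{"x": 0,"y": 0,"z": 0.07,"rx": 0,"ry": 0,"rz": 0,"grip": 0.4},{"x": 0,"y": 0,"z": 0.0,"rx": 0,"ry": 0,"rz": 0,"grip": 0.4},{"x": 0,"y": 0,"z": 0,"rx": 0,"ry": 0,"rz": 0,"grip": 0.4}]}}

```text
clock: 23.13
ee_pos: [0.5318, -0.1687, 0.0419]
tool_rot: [-3.133, -0.14, -0.109]
ft_force: [-0.8, 0.2, 0.1]
opening: 0.0486
grip_force: 42.0
```

```bash
python3 - <<'E'
from h import *
s=manip.sense();print(s["clock"],s["ee_pos"],s["ft_force"])
go(W(S,[-.063,0,.0325]),.089,.07)
E
```

```text
23.1333 [ 0.53175986 -0.16868092  0.04185031] [-0.84707051  0.1570481   0.13024403]
turn [-0.001  0.     0.001] then shift [-0.024 -0.002  0.115]
```

Emit:
{"op": "arm_command", "data": {"moves": [{"x": -0.015,"y": 0,"z": 0.05,"rx": 0,"ry": 0,"rz": 0,"grip": 0.4},{"x": 0,"y": 0,"z": 0.04,"rx": 0,"ry": 0,"rz": 0,"grip": 0.4},{"x": 0,"y": 0,"z": 0,"rx": 0,"ry": 0,"rz": 0,"grip": 0.4},{"x": 0,"y": 0,"z": 0,"rx": 0,"ry": 0,"rz": 0,"grip": 0.4}]}}

```text
clock: 23.47
ee_pos: [0.5308, -0.1692, 0.034]
tool_rot: [-3.133, -0.139, -0.109]
ft_force: [-0.3, 0.4, 0.6]
opening: 0.0489
grip_force: 42.0
```

Emit:
{"op": "arm_command", "data": {"moves": [{"x": 0,"y": 0,"z": 0.015,"rx": 0,"ry": 0,"rz": 0,"grip": 0.4},{"x": 0,"y": 0,"z": 0.015,"rx": 0,"ry": 0,"rz": 0,"grip": 0.4},{"x": 0,"y": 0,"z": 0,"rx": 0,"ry": 0,"rz": 0,"grip": 0.4},{"x": 0,"y": 0,"z": 0,"rx": 0,"ry": 0,"rz": 0,"grip": 0.4}]}}

```text
clock: 23.8
ee_pos: [0.531, -0.1692, 0.0322]
tool_rot: [-3.133, -0.139, -0.11]
ft_force: [-3.6, 1.5, 15.0]
opening: 0.0486
grip_force: 43.7
```

Emit:
{"op": "arm_command", "data": {"moves": [{"x": 0,"y": 0,"z": 0,"rx": 0,"ry": 0,"rz": 0,"grip": 0.75},{"x": 0,"y": 0,"z": 0,"rx": 0,"ry": 0,"rz": 0,"grip": 0.75},{"x": 0,"y": 0,"z": 0,"rx": 0,"ry": 0,"rz": 0,"grip": 0.75},{"x": 0,"y": 0,"z": -0.2,"rx": 0,"ry": 0,"rz": 0,"grip": 0.75},{"x": 0,"y": 0,"z": -0.4,"rx": 0,"ry": 0,"rz": 0,"grip": 0.75},{"x": 0,"y": 0,"z": -0.4,"rx": 0,"ry": 0,"rz": 0,"grip": 0.75},{"x": 0,"y": 0,"z": -0.4,"rx": 0,"ry": 0,"rz": 0,"grip": 0.75},{"x": 0,"y": 0,"z": 0,"rx": 0,"ry": 0,"rz": 0,"grip": 0.75},{"x": 0,"y": 0,"z": 0,"rx": 0,"ry": 0,"rz": 0,"grip": 0.75}]}}

```text
clock: 24.55
ee_pos: [0.5237, -0.1701, 0.1446]
tool_rot: [-3.134, -0.139, -0.113]
ft_force: [0.1, -0.5, -1.6]
opening: 0.0641
grip_force: 0.0
```

```bash
python3 - <<'E'
from h import *
s=manip.sense();print(s["clock"],s["ee_pos"],s["opening"],s["ft_force"])
go(W(M,[-.005,-.045,.07]),.054)
t=manip.camera("top");s=manip.camera("side")
cv2.imwrite("pics/g2.png",np.hstack([cv2.resize(s[250:340,240:370],None,fx=4,fy=4),cv2.resize(t[165:255,425:465],None,fx=6,fy=4)]))
E
```

```text
24.55 [ 0.52368382 -0.1700772   0.14457733] 0.06412326052693114 [ 0.14312746 -0.54190331 -1.64038233]
turn [-0.001 -0.144  0.069] then shift [-0.116 -3.477  0.932]
```

View pics/g2.png

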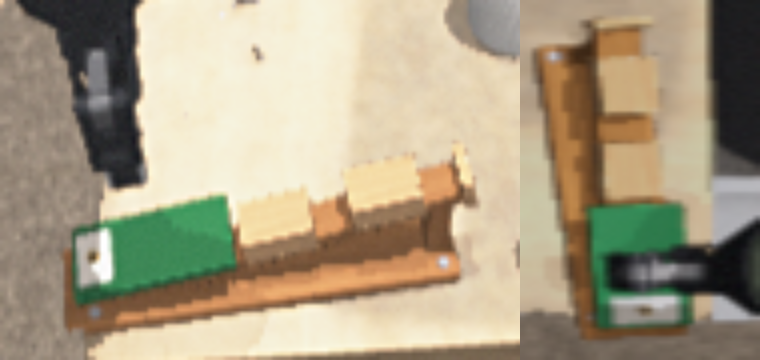

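```bash
python3 - <<'E'
from h import *
u=lambda a,b:np.array([(a+.5)/4-.5+240,(b+.5)/4-.5+250])
ob=[u(226,196),u(72,230),u(79,305),u(236,268)]
L=np.array([[.0475,.025,.004],[-.0475,.025,.004],[-.0475,-.025,-.004],[.0475,-.025,-.004]])
def f(p): return (proj("side",W(S,tile([p[0],p[1],p[2]],p[3],L)))-ob).ravel()
print(f([-.065,0,.038,9]).round(1), f([-.063,0,.038,9]).round(1), f([-.065,0,.044,9]).round(1))
r=least_squares(lambda p:f([p[0],0,p[1],p[2]]),[-.065,.038,9],x_scale=[.01,.01,1]);print(r.x,r.fun.round(1))
E
```

```text
[-0.9 -1.4 -1.2 -1.  -1.4  0.4 -0.4  0.5] [-0.  -1.5 -0.4 -1.1 -0.5  0.3  0.5  0.4] [-1.  -2.9 -1.5 -2.5 -1.6 -1.1 -0.5 -1. ]
[-0.0628853   0.03597326  9.34089136] [ 0.  -1.  -0.2 -0.5 -0.3  0.8  0.6  0.8]
```

```bash
python3 - <<'E'
from h import *
t=manip.camera("top")[200:280,300:380]
h=cv2.cvtColor(cv2.resize(t,None,fx=8,fy=8,interpolation=cv2.INTER_CUBIC),cv2.COLOR_BGR2HSV)
for n,a,b in(("red",170,180),("red",0,8),("blue",100,130)):
    m=cv2.inRange(h,(a,120,40),(b,255,255))
    if n=="red": m=cv2.inRange(h,(170,120,40),(180,255,255))|cv2.inRange(h,(0,120,40),(8,255,255))
    c=max(cv2.findContours(m,0,2)[0],key=cv2.contourArea);r=cv2.minAreaRect(c)
    q=cv2.boxPoints(r);w=np.array([ray("top",((x+.5)/8-.5+300,(y+.5)/8-.5+200),.0325) for x,y in q])
    e=[w[(i+1)%4]-w[i] for i in(0,1)];k=max(e,key=np.linalg.norm);k=k*np.sign(k[0])
    print(n,w.mean(0),[np.linalg.norm(x).round(4) for x in e],np.arctan2(k[1],k[0]))
E
```

```text
red [0.49861733 0.10666954 0.0325    ] [np.float64(0.0498), np.float64(0.0942)] 0.055425675391612
red [0.49861733 0.10666954 0.0325    ] [np.float64(0.0498), np.float64(0.0942)] 0.055425675391612
blue [0.49364419 0.19613744 0.0325    ] [np.float64(0.0488), np.float64(0.093)] 0.05446993689644242
```

Green is seated: hook in its groove, about 2 mm uphill of nominal, pitch 9.3°. Red is where I left it on the mat.

Emit:
{"op": "arm_command", "data": {"moves": [{"x": 0,"y": 0,"z": 0,"rx": 0,"ry": -0.144,"rz": 0.069,"grip": 0.75},{"x": -0.012,"y": -0.386,"z": 0,"rx": 0,"ry": 0,"rz": 0,"grip": 0.75},{"x": -0.012,"y": -0.386,"z": 0,"rx": 0,"ry": 0,"rz": 0,"grip": 0.75},{"x": -0.012,"y": -0.386,"z": 0,"rx": 0,"ry": 0,"rz": 0,"grip": 0.75},{"x": -0.012,"y": -0.386,"z": 0,"rx": 0,"ry": 0,"rz": 0,"grip": 0.75},{"x": -0.012,"y": -0.386,"z": 0,"rx": 0,"ry": 0,"rz": 0,"grip": 0.75},{"x": -0.012,"y": -0.386,"z": 0,"rx": 0,"ry": 0,"rz": 0,"grip": 0.75},{"x": -0.012,"y": -0.386,"z": 0,"rx": 0,"ry": 0,"rz": 0,"grip": 0.75},{"x": -0.012,"y": -0.386,"z": 0,"rx": 0,"ry": 0,"rz": 0,"grip": 0.75},{"x": -0.012,"y": -0.386,"z": 0,"rx": 0,"ry": 0,"rz": 0,"grip": 0.75}]}}

```text
clock: 25.53
ee_pos: [0.4987, 0.1086, 0.1426]
tool_rot: [-3.14, -0.085, 0.007]
ft_force: [1.7, 0.2, -0.2]
opening: 0.0642
grip_force: 0.0
```

Emit:
{"op": "arm_command", "data": {"moves": [{"x": 0,"y": 0,"z": 0.4,"rx": 0,"ry": 0,"rz": 0,"grip": 0.75},{"x": 0,"y": 0,"z": 0.4,"rx": 0,"ry": 0,"rz": 0,"grip": 0.75},{"x": 0,"y": 0,"z": 0,"rx": 0,"ry": 0,"rz": 0,"grip": 0.75},{"x": 0,"y": 0,"z": 0,"rx": 0,"ry": 0,"rz": 0,"grip": 0.75}]}}

```text
clock: 25.87
ee_pos: [0.4984, 0.1068, 0.0787]
tool_rot: [-3.14, -0.085, 0.009]
ft_force: [0.6, -0.6, 1.1]
opening: 0.064
grip_force: 0.0
```

```bash
python3 - <<'E'
from h import *
s=manip.sense();print(s["clock"],s["ee_pos"],s["opening"],s["ft_force"])
go([.499,.107,.022],.055)
E
```

```text
25.8667 [0.49843556 0.10677199 0.07872832] 0.06403451528229004 [ 0.6397637  -0.55112863  1.1482829 ]
turn [-0.001  0.012 -0.002] then shift [ 0.007 -0.002  0.709]
```

Emit:
{"op": "arm_command", "data": {"moves": [{"x": 0.007,"y": 0,"z": 0.35,"rx": 0,"ry": 0.012,"rz": 0,"grip": 0.75},{"x": 0,"y": 0,"z": 0.3,"rx": 0,"ry": 0,"rz": 0,"grip": 0.75},{"x": 0,"y": 0,"z": 0.07,"rx": 0,"ry": 0,"rz": 0,"grip": 0.75},{"x": 0,"y": 0,"z": 0,"rx": 0,"ry": 0,"rz": 0,"grip": 0.75},{"x": 0,"y": 0,"z": 0,"rx": 0,"ry": 0,"rz": 0,"grip": 0.4},{"x": 0,"y": 0,"z": 0,"rx": 0,"ry": 0,"rz": 0,"grip": 0.4},{"x": 0,"y": 0,"z": 0,"rx": 0,"ry": 0,"rz": 0,"grip": 0.4},{"x": 0,"y": 0,"z": 0,"rx": 0,"ry": 0,"rz": 0,"grip": 0.4},{"x": 0,"y": 0,"z": 0,"rx": 0,"ry": 0,"rz": 0,"grip": 0.4}]}}

```text
clock: 26.62
ee_pos: [0.5006, 0.1072, 0.0239]
tool_rot: [-3.139, -0.084, -0.008]
ft_force: [-1.9, -1.7, 7.0]
opening: 0.0484
grip_force: 40.6
```

Emit:
{"op": "arm_command", "data": {"moves": [{"x": 0,"y": 0,"z": -0.1,"rx": 0,"ry": 0,"rz": 0,"grip": 0.4},{"x": 0,"y": 0,"z": -0.2,"rx": 0,"ry": 0,"rz": 0,"grip": 0.4},{"x": 0,"y": 0,"z": -0.35,"rx": 0,"ry": 0,"rz": 0,"grip": 0.4},{"x": 0,"y": 0,"z": -0.35,"rx": 0,"ry": 0,"rz": 0,"grip": 0.4},{"x": 0,"y": 0,"z": -0.35,"rx": 0,"ry": 0,"rz": 0,"grip": 0.4},{"x": 0,"y": 0,"z": 0,"rx": 0,"ry": 0,"rz": 0,"grip": 0.4},{"x": 0,"y": 0,"z": 0,"rx": 0,"ry": 0,"rz": 0,"grip": 0.4}]}}

```text
clock: 27.2
ee_pos: [0.5002, 0.1074, 0.1326]
tool_rot: [-3.138, -0.085, -0.011]
ft_force: [0.1, 0.6, -0.4]
opening: 0.0484
grip_force: 42.0
```

```bash
python3 - <<'E'
from h import *
s=manip.sense();print(s["clock"],s["ee_pos"],s["opening"],s["ft_force"])
go(W(S,[.001,0,.06]),.089,.07)
E
```

```text
27.2 [0.50021015 0.10744078 0.13255372] 0.04838826785182687 [ 0.09342544  0.55892863 -0.40774981]
turn [-0.002  0.126 -0.069] then shift [0.804 3.47  0.966]
```

Emit:
{"op": "arm_command", "data": {"moves": [{"x": 0,"y": 0,"z": 0,"rx": -0.002,"ry": 0.126,"rz": -0.069,"grip": 0.4},{"x": 0.091,"y": 0.386,"z": 0,"rx": 0,"ry": 0,"rz": 0,"grip": 0.4},{"x": 0.091,"y": 0.386,"z": 0,"rx": 0,"ry": 0,"rz": 0,"grip": 0.4},{"x": 0.091,"y": 0.386,"z": 0,"rx": 0,"ry": 0,"rz": 0,"grip": 0.4},{"x": 0.091,"y": 0.386,"z": 0,"rx": 0,"ry": 0,"rz": 0,"grip": 0.4},{"x": 0.091,"y": 0.386,"z": 0,"rx": 0,"ry": 0,"rz": 0,"grip": 0.4},{"x": 0.091,"y": 0.386,"z": 0,"rx": 0,"ry": 0,"rz": 0,"grip": 0.4},{"x": 0.091,"y": 0.386,"z": 0,"rx": 0,"ry": 0,"rz": 0,"grip": 0.4},{"x": 0.091,"y": 0.386,"z": 0,"rx": 0,"ry": 0,"rz": 0,"grip": 0.4},{"x": 0.091,"y": 0.386,"z": 0,"rx": 0,"ry": 0,"rz": 0,"grip": 0.4}]}}

```text
clock: 28.03
ee_pos: [0.5891, -0.1655, 0.1346]
tool_rot: [-3.134, -0.139, -0.103]
ft_force: [0.1, -0.5, -0.5]
opening: 0.0484
grip_force: 42.0
```

Emit:
{"op": "arm_command", "data": {"moves": [{"x": 0,"y": 0,"z": 0.3,"rx": 0,"ry": 0,"rz": 0,"grip": 0.4},{"x": 0,"y": 0,"z": 0.3,"rx": 0,"ry": 0,"rz": 0,"grip": 0.4},{"x": 0,"y": 0,"z": 0,"rx": 0,"ry": 0,"rz": 0,"grip": 0.4},{"x": 0,"y": 0,"z": 0,"rx": 0,"ry": 0,"rz": 0,"grip": 0.4}]}}

```text
clock: 28.37
ee_pos: [0.5918, -0.1633, 0.0864]
tool_rot: [-3.134, -0.139, -0.101]
ft_force: [-0.0, -0.6, -0.5]
opening: 0.0483
grip_force: 42.0
```

```bash
python3 - <<'E'
from h import *
s=manip.sense();print(s["clock"],s["ee_pos"],s["opening"],s["ft_force"])
go(W(S,[.0023,0,.058]),.089,.07)
E
```

```text
28.3667 [ 0.59177971 -0.16326058  0.08635206] 0.04834909208339908 [-0.0159294  -0.63515396 -0.50113643]
turn [-0.     0.011 -0.   ] then shift [ 0.022 -0.002  0.357]
```

Emit:
{"op": "arm_command", "data": {"moves": [{"x": 0.022,"y": 0,"z": 0.15,"rx": 0,"ry": 0.008,"rz": 0,"grip": 0.4},{"x": 0,"y": 0,"z": 0.2,"rx": 0,"ry": 0,"rz": 0,"grip": 0.4},{"x": 0,"y": 0,"z": 0,"rx": 0,"ry": 0,"rz": 0,"grip": 0.4},{"x": 0,"y": 0,"z": 0,"rx": 0,"ry": 0,"rz": 0,"grip": 0.4}]}}

```text
clock: 28.7
ee_pos: [0.5961, -0.1631, 0.0593]
tool_rot: [-3.134, -0.14, -0.11]
ft_force: [-0.3, 0.2, -0.2]
opening: 0.0483
grip_force: 42.0
```

```bash
python3 - <<'E'
from h import *
s=manip.sense();print(s["clock"],s["ee_pos"],s["opening"],s["ft_force"])
go(W(S,[.0023,0,.0515]),.089,.07)
E
```

```text
28.7 [ 0.59611449 -0.16306832  0.05926084] 0.04834116829242561 [-0.31845063  0.1682246  -0.18362882]
turn [ 0.001 -0.001  0.   ] then shift [-0.014 -0.004  0.096]
```

Emit:
{"op": "arm_command", "data": {"moves": [{"x": -0.01,"y": -0.004,"z": 0.04,"rx": 0,"ry": 0,"rz": 0,"grip": 0.4},{"x": 0,"y": 0,"z": 0.035,"rx": 0,"ry": 0,"rz": 0,"grip": 0.4},{"x": 0,"y": 0,"z": 0,"rx": 0,"ry": 0,"rz": 0,"grip": 0.4},{"x": 0,"y": 0,"z": 0,"rx": 0,"ry": 0,"rz": 0,"grip": 0.4}]}}

```text
clock: 29.03
ee_pos: [0.5958, -0.163, 0.0531]
tool_rot: [-3.134, -0.139, -0.111]
ft_force: [0.2, -1.1, -0.9]
opening: 0.0486
grip_force: 42.0
```

Emit:
{"op": "arm_command", "data": {"moves": [{"x": 0,"y": 0,"z": 0.015,"rx": 0,"ry": 0,"rz": 0,"grip": 0.4},{"x": 0,"y": 0,"z": 0,"rx": 0,"ry": 0,"rz": 0,"grip": 0.4},{"x": 0,"y": 0,"z": 0,"rx": 0,"ry": 0,"rz": 0,"grip": 0.4}]}}

```text
clock: 29.28
ee_pos: [0.596, -0.1631, 0.0523]
tool_rot: [-3.134, -0.139, -0.112]
ft_force: [-1.5, 0.7, 7.7]
opening: 0.0487
grip_force: 42.9
```

Emit:
{"op": "arm_command", "data": {"moves": [{"x": 0,"y": 0,"z": 0,"rx": 0,"ry": 0,"rz": 0,"grip": 0.75},{"x": 0,"y": 0,"z": 0,"rx": 0,"ry": 0,"rz": 0,"grip": 0.75},{"x": 0,"y": 0,"z": 0,"rx": 0,"ry": 0,"rz": 0,"grip": 0.75},{"x": 0,"y": 0,"z": -0.2,"rx": 0,"ry": 0,"rz": 0,"grip": 0.75},{"x": 0,"y": 0,"z": -0.4,"rx": 0,"ry": 0,"rz": 0,"grip": 0.75},{"x": 0,"y": 0,"z": -0.4,"rx": 0,"ry": 0,"rz": 0,"grip": 0.75},{"x": 0,"y": 0,"z": -0.4,"rx": 0,"ry": 0,"rz": 0,"grip": 0.75},{"x": 0,"y": 0,"z": 0,"rx": 0,"ry": 0,"rz": 0,"grip": 0.75}]}}

```text
clock: 29.95
ee_pos: [0.5896, -0.1643, 0.169]
tool_rot: [-3.136, -0.139, -0.122]
ft_force: [1.5, -1.0, 1.5]
opening: 0.0635
grip_force: 0.0
```

```bash
python3 - <<'E'
from h import *
s=manip.sense();print(s["clock"],s["ee_pos"],s["opening"],s["ft_force"])
go([.4945,.197,.07],.055)
t=manip.camera("top");s=manip.camera("side")
cv2.imwrite("pics/i.png",np.hstack([cv2.resize(s[250:340,240:370],None,fx=4,fy=4),cv2.resize(t[165:255,425:465],None,fx=6,fy=4)]))
E
```

```text
29.95 [ 0.58956756 -0.16433971  0.16903507] 0.06354026516621994 [ 1.46894945 -1.00819282  1.47389826]
turn [ 0.004 -0.155  0.067] then shift [-0.938 -4.575  1.238]
```

View pics/i.png

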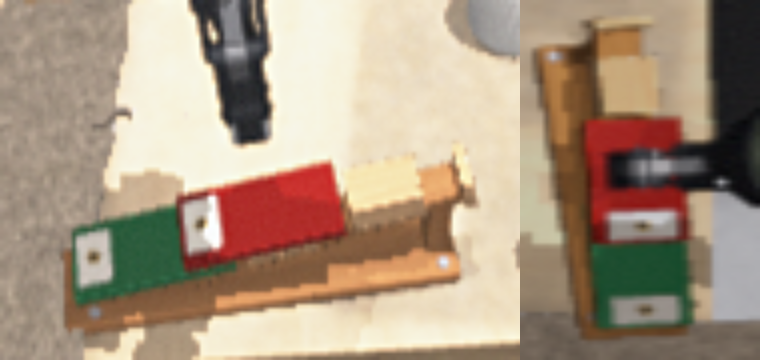

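Red sits on the middle step over green, label-left corner at (179,196), matching the original. Now blue.

Emit:
{"op": "arm_command", "data": {"moves": [{"x": 0,"y": 0,"z": 0,"rx": 0.004,"ry": -0.15,"rz": 0.067,"grip": 0.75},{"x": -0.078,"y": -0.381,"z": 0,"rx": 0,"ry": 0,"rz": 0,"grip": 0.75},{"x": -0.078,"y": -0.381,"z": 0,"rx": 0,"ry": 0,"rz": 0,"grip": 0.75},{"x": -0.078,"y": -0.381,"z": 0,"rx": 0,"ry": 0,"rz": 0,"grip": 0.75},{"x": -0.078,"y": -0.381,"z": 0,"rx": 0,"ry": 0,"rz": 0,"grip": 0.75},{"x": -0.078,"y": -0.381,"z": 0,"rx": 0,"ry": 0,"rz": 0,"grip": 0.75},{"x": -0.078,"y": -0.381,"z": 0,"rx": 0,"ry": 0,"rz": 0,"grip": 0.75},{"x": -0.078,"y": -0.381,"z": 0,"rx": 0,"ry": 0,"rz": 0,"grip": 0.75},{"x": -0.078,"y": -0.381,"z": 0,"rx": 0,"ry": 0,"rz": 0,"grip": 0.75}]}}

```text
clock: 30.8
ee_pos: [0.5236, 0.0784, 0.1633]
tool_rot: [-3.138, -0.087, 0.01]
ft_force: [0.8, 0.6, 0.0]
opening: 0.0641
grip_force: 0.0
```

Emit:
{"op": "arm_command", "data": {"moves": [{"x": -0.078,"y": -0.381,"z": 0,"rx": 0,"ry": 0,"rz": 0,"grip": 0.75},{"x": -0.078,"y": -0.381,"z": 0,"rx": 0,"ry": 0,"rz": 0,"grip": 0.75},{"x": -0.078,"y": -0.381,"z": 0,"rx": 0,"ry": 0,"rz": 0,"grip": 0.75},{"x": -0.078,"y": -0.381,"z": 0,"rx": 0,"ry": 0,"rz": 0,"grip": 0.75},{"x": 0,"y": 0,"z": 0.4,"rx": 0,"ry": 0,"rz": 0,"grip": 0.75},{"x": 0,"y": 0,"z": 0.4,"rx": 0,"ry": 0,"rz": 0,"grip": 0.75},{"x": 0,"y": 0,"z": 0.4,"rx": 0,"ry": 0,"rz": 0,"grip": 0.75},{"x": 0,"y": 0,"z": 0,"rx": 0,"ry": 0,"rz": 0,"grip": 0.75},{"x": 0,"y": 0,"z": 0,"rx": 0,"ry": 0,"rz": 0,"grip": 0.75}]}}

```text
clock: 31.55
ee_pos: [0.4917, 0.1972, 0.0678]
tool_rot: [-3.14, -0.087, 0.012]
ft_force: [0.9, 0.1, 0.7]
opening: 0.0641
grip_force: 0.0
```

```bash
python3 - <<'E'
from h import *
s=manip.sense();print(s["clock"],s["ee_pos"],s["opening"],s["ft_force"])
go([.4945,.197,.022],.055)
E
```

```text
31.55 [0.49173686 0.19719413 0.0677659 ] 0.06407319388759394 [0.91824752 0.13668063 0.74251198]
turn [-0.002  0.015  0.   ] then shift [0.034 0.004 0.572]
```

Emit:
{"op": "arm_command", "data": {"moves": [{"x": 0.02,"y": 0.004,"z": 0.3,"rx": 0,"ry": 0.012,"rz": 0,"grip": 0.75},{"x": 0,"y": 0,"z": 0.2,"rx": 0,"ry": 0,"rz": 0,"grip": 0.75},{"x": 0,"y": 0,"z": 0.09,"rx": 0,"ry": 0,"rz": 0,"grip": 0.75},{"x": 0,"y": 0,"z": 0,"rx": 0,"ry": 0,"rz": 0,"grip": 0.75},{"x": 0,"y": 0,"z": 0,"rx": 0,"ry": 0,"rz": 0,"grip": 0.4},{"x": 0,"y": 0,"z": 0,"rx": 0,"ry": 0,"rz": 0,"grip": 0.4},{"x": 0,"y": 0,"z": 0,"rx": 0,"ry": 0,"rz": 0,"grip": 0.4},{"x": 0,"y": 0,"z": 0,"rx": 0,"ry": 0,"rz": 0,"grip": 0.4},{"x": 0,"y": 0,"z": 0,"rx": 0,"ry": 0,"rz": 0,"grip": 0.4}]}}

```text
clock: 32.3
ee_pos: [0.4946, 0.1977, 0.023]
tool_rot: [-3.137, -0.087, -0.005]
ft_force: [-1.4, -0.8, 7.7]
opening: 0.0487
grip_force: 40.6
```

Emit:
{"op": "arm_command", "data": {"moves": [{"x": 0,"y": 0,"z": -0.1,"rx": 0,"ry": 0,"rz": 0,"grip": 0.4},{"x": 0,"y": 0,"z": -0.2,"rx": 0,"ry": 0,"rz": 0,"grip": 0.4},{"x": 0,"y": 0,"z": -0.4,"rx": 0,"ry": 0,"rz": 0,"grip": 0.4},{"x": 0,"y": 0,"z": -0.4,"rx": 0,"ry": 0,"rz": 0,"grip": 0.4},{"x": 0,"y": 0,"z": -0.4,"rx": 0,"ry": 0,"rz": 0,"grip": 0.4},{"x": 0,"y": 0,"z": 0,"rx": 0,"ry": 0,"rz": 0,"grip": 0.4},{"x": 0,"y": 0,"z": 0,"rx": 0,"ry": 0,"rz": 0,"grip": 0.4}]}}

```text
clock: 32.88
ee_pos: [0.4945, 0.1976, 0.144]
tool_rot: [-3.136, -0.087, -0.008]
ft_force: [-0.3, -1.1, -0.6]
opening: 0.0484
grip_force: 42.0
```

```bash
python3 - <<'E'
from h import *
s=manip.sense();print(s["clock"],s["ee_pos"],s["opening"],s["ft_force"])
go(W(S,[.065,0,.08]),.089,.07)
E
```

```text
32.8833 [0.49453768 0.19758778 0.144037  ] 0.04843589412752897 [-0.32125842 -1.10929008 -0.59310774]
turn [-0.005  0.129 -0.067] then shift [1.58  4.599 0.913]
```

Emit:
{"op": "arm_command", "data": {"moves": [{"x": 0,"y": 0,"z": 0,"rx": -0.005,"ry": 0.135,"rz": -0.067,"grip": 0.4},{"x": 0.132,"y": 0.383,"z": 0,"rx": 0,"ry": 0,"rz": 0,"grip": 0.4},{"x": 0.132,"y": 0.383,"z": 0,"rx": 0,"ry": 0,"rz": 0,"grip": 0.4},{"x": 0.132,"y": 0.383,"z": 0,"rx": 0,"ry": 0,"rz": 0,"grip": 0.4},{"x": 0.132,"y": 0.383,"z": 0,"rx": 0,"ry": 0,"rz": 0,"grip": 0.4},{"x": 0.132,"y": 0.383,"z": 0,"rx": 0,"ry": 0,"rz": 0,"grip": 0.4},{"x": 0.132,"y": 0.383,"z": 0,"rx": 0,"ry": 0,"rz": 0,"grip": 0.4},{"x": 0.132,"y": 0.383,"z": 0,"rx": 0,"ry": 0,"rz": 0,"grip": 0.4},{"x": 0.132,"y": 0.383,"z": 0,"rx": 0,"ry": 0,"rz": 0,"grip": 0.4}]}}

```text
clock: 33.63
ee_pos: [0.5996, -0.0411, 0.1474]
tool_rot: [-3.135, -0.139, -0.107]
ft_force: [0.1, 0.1, 0.2]
opening: 0.0487
grip_force: 41.9
```

Emit:
{"op": "arm_command", "data": {"moves": [{"x": 0.132,"y": 0.383,"z": 0,"rx": 0,"ry": 0,"rz": 0,"grip": 0.4},{"x": 0.132,"y": 0.383,"z": 0,"rx": 0,"ry": 0,"rz": 0,"grip": 0.4},{"x": 0.132,"y": 0.383,"z": 0,"rx": 0,"ry": 0,"rz": 0,"grip": 0.4},{"x": 0.132,"y": 0.383,"z": 0,"rx": 0,"ry": 0,"rz": 0,"grip": 0.4},{"x": 0,"y": 0,"z": 0.3,"rx": 0,"ry": 0,"rz": 0,"grip": 0.4},{"x": 0,"y": 0,"z": 0.2,"rx": 0,"ry": 0,"rz": 0,"grip": 0.4},{"x": 0,"y": 0,"z": 0,"rx": 0,"ry": 0,"rz": 0,"grip": 0.4},{"x": 0,"y": 0,"z": 0,"rx": 0,"ry": 0,"rz": 0,"grip": 0.4}]}}

```text
clock: 34.3
ee_pos: [0.6546, -0.1573, 0.1104]
tool_rot: [-3.134, -0.139, -0.106]
ft_force: [0.2, -0.0, -0.2]
opening: 0.0489
grip_force: 41.9
```

```bash
python3 - <<'E'
from h import *
s=manip.sense();print(s["clock"],s["ee_pos"],s["opening"],s["ft_force"])
go(W(S,[.0655,0,.076]),.089,.07)
E
```

```text
34.3 [ 0.65461432 -0.15733386  0.11035783] 0.048913763343700324 [ 0.2102451  -0.03140924 -0.20919121]
turn [ 0.002  0.005 -0.   ] then shift [0.018 0.002 0.432]
```

Emit:
{"op": "arm_command", "data": {"moves": [{"x": 0.01,"y": 0,"z": 0.22,"rx": 0,"ry": 0.005,"rz": 0,"grip": 0.4},{"x": 0,"y": 0,"z": 0.2,"rx": 0,"ry": 0,"rz": 0,"grip": 0.4},{"x": 0,"y": 0,"z": 0,"rx": 0,"ry": 0,"rz": 0,"grip": 0.4},{"x": 0,"y": 0,"z": 0,"rx": 0,"ry": 0,"rz": 0,"grip": 0.4}]}}

```text
clock: 34.63
ee_pos: [0.6583, -0.1571, 0.0782]
tool_rot: [-3.135, -0.14, -0.112]
ft_force: [-0.5, 0.3, -0.1]
opening: 0.0484
grip_force: 41.9
```

```bash
python3 - <<'E'
from h import *
s=manip.sense();print(s["clock"],s["ee_pos"],s["opening"],s["ft_force"])
go(W(S,[.0655,0,.071]),.089,.07)
E
```

```text
34.6333 [ 0.65833501 -0.15714051  0.0781865 ] 0.04836207477372238 [-0.49687496  0.30478196 -0.11158627]
turn [ 0.003 -0.003  0.   ] then shift [-0.005  0.001  0.09 ]
```

Emit:
{"op": "arm_command", "data": {"moves": [{"x": -0.005,"y": 0,"z": 0.04,"rx": 0,"ry": 0,"rz": 0,"grip": 0.4},{"x": 0,"y": 0,"z": 0.04,"rx": 0,"ry": 0,"rz": 0,"grip": 0.4},{"x": 0,"y": 0,"z": 0,"rx": 0,"ry": 0,"rz": 0,"grip": 0.4},{"x": 0,"y": 0,"z": 0,"rx": 0,"ry": 0,"rz": 0,"grip": 0.4}]}}

```text
clock: 34.97
ee_pos: [0.6584, -0.1573, 0.0712]
tool_rot: [-3.135, -0.139, -0.113]
ft_force: [0.4, 0.3, -1.0]
opening: 0.0487
grip_force: 41.9
```

Emit:
{"op": "arm_command", "data": {"moves": [{"x": 0,"y": 0,"z": 0.02,"rx": 0,"ry": 0,"rz": 0,"grip": 0.4},{"x": 0,"y": 0,"z": 0,"rx": 0,"ry": 0,"rz": 0,"grip": 0.4},{"x": 0,"y": 0,"z": 0,"rx": 0,"ry": 0,"rz": 0,"grip": 0.4}]}}

```text
clock: 35.22
ee_pos: [0.6587, -0.1574, 0.0696]
tool_rot: [-3.135, -0.139, -0.113]
ft_force: [1.0, -0.9, 4.2]
opening: 0.0482
grip_force: 42.4
```

Contact at the expected seat height. Release and retreat clear.

Emit:
{"op": "arm_command", "data": {"moves": [{"x": 0,"y": 0,"z": 0,"rx": 0,"ry": 0,"rz": 0,"grip": 0.75},{"x": 0,"y": 0,"z": 0,"rx": 0,"ry": 0,"rz": 0,"grip": 0.75},{"x": 0,"y": 0,"z": 0,"rx": 0,"ry": 0,"rz": 0,"grip": 0.75},{"x": 0,"y": 0,"z": -0.2,"rx": 0,"ry": 0,"rz": 0,"grip": 0.75},{"x": 0,"y": 0,"z": -0.4,"rx": 0,"ry": 0,"rz": 0,"grip": 0.75},{"x": 0,"y": 0,"z": -0.4,"rx": 0,"ry": 0,"rz": 0,"grip": 0.75},{"x": 0,"y": 0,"z": -0.4,"rx": 0,"ry": 0,"rz": 0,"grip": 0.75},{"x": 0,"y": 0,"z": -0.4,"rx": 0,"ry": 0,"rz": 0,"grip": 0.75},{"x": 0,"y": 0,"z": 0,"rx": 0,"ry": 0,"rz": 0,"grip": 0.75},{"x": 0,"y": 0,"z": 0,"rx": 0,"ry": 0,"rz": 0,"grip": 0.75}]}}

```text
clock: 36.05
ee_pos: [0.6486, -0.1582, 0.2144]
tool_rot: [-3.135, -0.139, -0.116]
ft_force: [-0.2, 0.3, -0.3]
opening: 0.064
grip_force: 0.0
```

```bash
python3 - <<'E'
from h import *
t=manip.camera("top");s=manip.camera("side");cv2.imwrite("pics/rs.png",s)
cv2.imwrite("pics/j.png",np.hstack([cv2.resize(s[250:340,240:370],None,fx=4,fy=4),cv2.resize(t[165:255,425:465],None,fx=6,fy=4)]))
E
```

```text
(no output)
```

View pics/j.png

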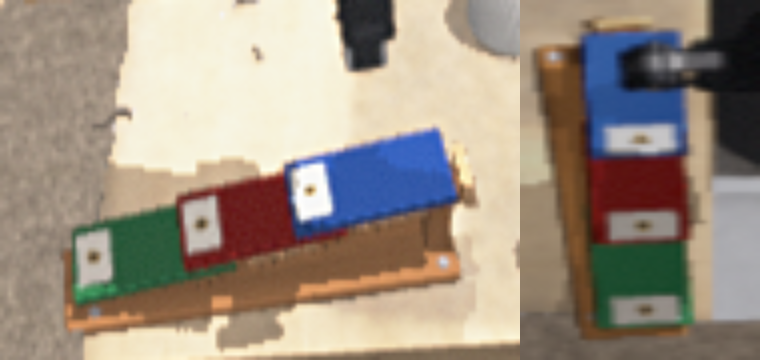

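All three tiles lie as the originals did. Blue's corners at (437,130) and (287,162) come within about 1.5 px of the first picture, and green and red are unmoved. Handing in.

```bash
python3 -c "
from cell import manip
print(manip.close_job())"
```

```text
the job is handed in; nothing more can be done
None
```

I handed the job in at about 36 s of the 144 s allowed. In the last pictures green, red and blue sit on the bottom, middle and top steps with labels downhill and hooks seated, and yellow lies label up on the order pad; the hand-in returned no verdict.

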